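Work a sticking glass shutter open and lay out the amethyst

TASK

Open the sliding glass shutter of the wooden case all the way, pushing on its two brass knobs and never on the glass: the track sticks and the shutter jams when it goes askew, so push the two ends by turns, a little at a time, never forcing it, and leave it fully open and square in its rails. Then lift the purple crystal out of the case and lay it down flat, without dropping it, in the wide empty blue-lined compartment of the sorting tray. Leave everything else where it is.

Things in the scene. Friction and masses are not known exactly. Their poses are not given: they have to be found in the camera images.
- case: Low wooden case fixed on the bench, 223 (x) x 238 (y) mm; it reaches x -118 to +105 mm. Origin: underside, midway between the rails. Its +x is the way the shutter opens (roughly away from the robot), y across, z up. Dark rails, 62 mm high, run along x at y +-101 to +-119 mm. Front wall 48 mm high, x -118 to -106 mm. Deck beyond the pocket (x above -4 mm) 45 mm high.
- pocket (a point): Centre of the floor of the case's pocket, 10 mm above the bench, axes as the case's. The pocket is 102 mm in x and 150 mm in y; the shut shutter covers it, the fully open one clears it (glass edge within 3 mm of the pocket's +x edge). The walls round it are 45 to 48 mm above the bench.
- runner (a joint): Travel of the shutter's centre along the case's +x, m: 0 shut (centre at case x -55 mm), 0.098 fully open at the stop. Drag is viscous, about 160 N per m/s (half of that felt when one knob is pushed), plus under 1 N; it stays where it is left.
- shutter (a joint): Skew of the shutter about its vertical centre line, rad: 0 square, positive when the right (-y) knob is ahead (farther along case +x). Pushing one knob moves that end while the other stays about where it is. At about 0.15 rad (one knob 25 mm ahead of the other) the shutter jams in its rails and goes no further until the lagging end is pushed.
- knob_left (a point): Upright round brass knob on the shutter's left (+y) end: 18 mm diameter, from 55 to 100 mm above the bench; the point is on its axis at 80 mm, 84 mm from the shutter's centre line. Behind it (toward case -x) the space above the glass is free to stand a finger in.
- knob_right (a point): The same knob on the right (-y) end, 84 mm to the other side of the centre line.
- amethyst_center (a point): Purple eight-sided crystal, about 160 g, 100 mm long, 26 mm across opposite flats, lying on a flat on the pocket's floor (centre 23 mm above the bench). Point: its centre, half-way up. Its long axis is its y (nearly parallel to the case's y), tapering to a tip over the last 24 mm at -y; x is across, z up.
- amethyst: The same purple crystal; origin at the centre of its underside.
- tray_empty (a point): Centre of the floor of the tray's wide empty compartment (blue lined), 6 mm above the bench. Axes of the tray: the compartment is 96 mm in x and 136 mm in y, with walls 5 mm thick whose tops are 16 mm above this floor. A narrow compartment with a dark crystal lies on its +x side. The tray is fixed.
- knobs: The pair of brass knobs on the shutter, moving with it; origin and axes as body pane's, the knobs at y +-84 mm. Pushing one end slowly (60 mm/s) takes 5 to 10 N; a much larger force means a jam or the end stop.
- pane: The shutter's clear glass pane, 104 (along x) x 156 mm, underside 48 and top 54 mm above the bench, between two aluminium end strips 18 mm wide (top at 55 mm), each with a brass knob at its middle. Origin on the shutter's vertical centre line at bench height, axes as the case's when square. Do not press on it.
- smoky_center (a point): Centre of the dark smoky crystal, shaped like the purple one, in the tray's narrow compartment. To be left alone.
- block: Steel bench block 65 x 65 x 30 mm, underside centre. To be left alone.
- pencil: Yellow pencil, 180 mm, lying along its y. To be left alone.
- jar: Amber glass jar, 66 mm diameter, 75 mm high. To be left alone.
- brush: Bench brush, 180 mm, lying. To be left alone.
- mug: Blue mug, 76 mm diameter, 85 mm high. To be left alone.
- hammer: Hammer, 220 mm, lying. To be left alone.
Mind the look-alikes: they are no part of the job. There is more than one size of the part that bears tray_empty; the job needs the middle-sized.

How it is judged:
By the outcome, as a careful person would: the job done as asked, in the order asked, and still so for the second after the job is handed in, with the robot touching nothing.
It also fails if it takes over 72 s, if anything falls off the work surface, if the arm or the gripper's body presses on something with over 40 N, if the wrist force passes 120 N, or if a joint passes its speed limit or range.

ROBOT

A 7-joint arm with a two-finger parallel gripper is mounted at the origin on the work surface. World frame = base frame: x ahead of the robot, y to its left, z up, the work surface at z = 0. Lengths are in m, angles in rad, forces in N, time in s.
With the tool pointing down it reaches from about 0.4 to 0.925 m from the base axis. Payload 5.6 kg.
Tool frame: the origin (TCP) lies midway between the tips of the shut fingers; the grasp point (between the pads) lies 19 mm behind it; x points along the fingers, z is the direction in which the jaws open and shut, and the axes are right-handed (so a half turn about x gives the same grasp; the last joint's range is limited). The gripper opens to 85 mm and grips with 20 to 120 N. Pads are 22 mm wide; open, the fingers measure 114 mm over their backs; the gripper's body (76 mm by 85 mm) begins 54 mm behind the grasp point. The pads swing forward as they close: fully open they stand 13 mm farther back than shut.
Start: joints at [1.133, 0.468, -0.012, 1.603, 0.006, 1.071, -0.056], TCP at [0.25, -0.6, 0.231] pointing down, gripper open.
Joint ranges: [-2.53, 2.53], [-0.31, 2.02], [-1.57, 1.55], [0.28, 2.44], [-1.29, 4.43], [0.15, 1.84], [-2.92, 2.92]. Speed limits (rad/s): [2.57, 2.57, 3.14, 3.14, 3.14, 3.14, 3.14].

INTERFACE

Orientations are given as a 3x3 rotation matrix whose columns are the frame's x, y, z axes.
In Python, from workcell import robot gives the robot as it stands.
- The arm moves only by the tool arm_command, never from a script. Its argument "increments" is a list of rows, each an object with "slide": the shift along the tool's x, y, z in units of 25 mm (1.0 is 25 mm), a list of three; "spin": the turn about the tool's x in units of 5 degrees (1.0 is 5 degrees); "hand": the finger opening in mm, from 0 to 85.4. In form: [{"slide": [x, y, z], "spin": spin, "hand": hand}, ...]. A call has exactly 10 rows; each row shifts and turns the commanded pose from where the row before left it, along the tool's axes as they then stand; what a row does not reach is not made up. A row lasts 1/12 s, in which the tool goes at most 41.7 mm and 7.16 degrees, less where a joint would pass 70% of its speed; a pose out of reach is approached as far as the arm can. A call is refused whole if a number of a shift passes 1 or a number of a turn 1, either way. A call with a gripper value outside its range is refused whole. The fingers move at their own pace and stop on an object; the grip force is fixed at half the most. Time passes only in rows, so rows that do not move let the fingers close, or fill a call up. It gives the time, the measured TCP pose, the force and the opening at its end, in the units of the state.
- robot.sense(): the state, without advancing time (a new reading comes with each control period).
- robot.snapshot(name): name is "scene" or "top"; returns a dict with "img" (400x640x3 uint8, red, green, blue), "K" (3x3 intrinsics, pixels), "D" ([k1, k2, p1, p2, k3] as OpenCV has them; the pictures are not rectified), "pose" (4x4, takes a point from camera to world coordinates). Camera axes: x right, y down, z forward; pixel columns grow to the right and rows downward; lengths in m; the calibration is good to about 2 mm. A picture is of the moment at which its call begins. There is no depth.
- robot.sign_off(): hands the job in, once; it reports no verdict.
The state is a dict: "clock": time; "qpos": joint angles; "qd": joint speeds; "tau": joint torques, N m; "tool_pos": TCP position; "orientation": TCP orientation; "wrist_force": force on the tool from outside, world axes, zero at the start; "ft_torque": the same for the moment, N m; "opening": finger opening in m.
Only numpy, scipy, OpenCV 4.12 (cv2) and the standard library are available. Lean on these libraries where they do the work, as an engineer would, in place of code of your own. Each camera call takes 0.05 s, during which the arm holds its last target.

## Working session

There is one attempt and no reset: what is moved stays moved. The work goes in short steps, Python scripts to look and compute and a tool call to move; the robot and the scene stay as the last step left them, time stands still between calls to the robot, and variables do not carry over. Pictures are saved under pics/ and viewed, and the job is handed in when it is done.

Besides the shell and the picture viewer there is one more tool, called after "Call:" as name(argument=value, ...), one argument or row to a line, values as JSON. arm_command: Moves the arm, as the interface text tells. Its arguments: {"type":"object","properties":{"increments":{"type":"array"}},"required":["increments"]}

```bash
mkdir -p pics; ls; python3 - <<'E'
from workcell import robot
import cv2,pickle
s=robot.sense(); print(s)
for n in("scene","top"):
    d=robot.snapshot(n); pickle.dump(d,open(n+"0.pkl","wb")); cv2.imwrite(f"pics/{n}0.png",d["img"][:,:,::-1]); print(n,d["K"],d["D"],d["pose"])
E
```

```text
pics
{'clock': 0.0, 'qpos': array([ 1.13299957,  0.46841596, -0.01159305,  1.6036482 ,  0.00601395,
        1.07142723, -0.05629131]), 'qd': array([ 0.00011229, -0.00088412,  0.00017205,  0.00073726, -0.00156542,
       -0.00167684, -0.0026897 ]), 'tau': array([-1.73323378e-04, -5.32381082e+01,  2.14125059e-02, -2.51295573e+01,
        1.14102420e-02,  7.85471901e-03, -2.68743811e-06]), 'tool_pos': array([ 0.2497061 , -0.59949224,  0.23030301]), 'orientation': array([[-8.48854140e-04,  9.23096687e-01,  3.84567010e-01],
       [ 1.66017180e-03,  3.84567920e-01, -9.23095206e-01],
       [-9.99998262e-01, -1.45125882e-04, -1.85894116e-03]]), 'wrist_force': array([-0.4887352 ,  0.49698425, -0.3626389 ]), 'ft_torque': array([0.01706165, 0.02109147, 0.00900099]), 'opening': 0.08568977803608428}
scene [[441.63535157   0.         317.8375349 ]
 [  0.         441.63535157 194.1857388 ]
 [  0.           0.           1.        ]] [-0.04264821  0.          0.          0.          0.        ] [[-0.30753893  0.81179758 -0.49639148  1.0930302 ]
 [ 0.95146817  0.25615069 -0.17057302  0.18116785]
 [-0.01131975 -0.52475853 -0.85117586  1.12658128]
 [ 0.          0.          0.          1.        ]]
top [[370.5219802    0.         316.60677873]
 [  0.         370.5219802  196.90664913]
 [  0.           0.           1.        ]] [0.02842568 0.         0.         0.         0.        ] [[ 0.00995614 -0.98760573  0.15663909  0.29404193]
 [-0.999916   -0.01113299 -0.00663756 -0.01607438]
 [ 0.00829916 -0.15655985 -0.98763361  1.34443792]
 [ 0.          0.          0.          1.        ]]
```

View pics/scene0.png

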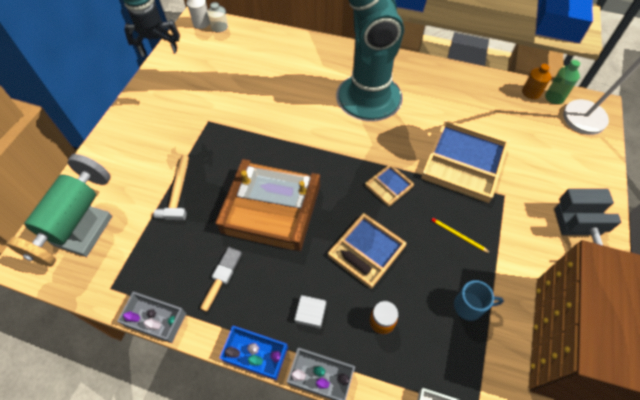

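View pics/top0.png

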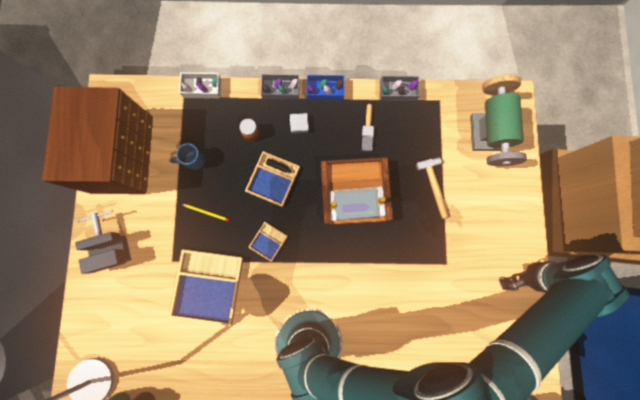

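In the top view there are three possible trays: large (207,287), small (267,241), and middle-sized (272,178) with a dark crystal. I choose the middle one. Purple things are the case crystal at (357,208) and pieces in the bins at (200,84), (281,84), (325,85), (400,86), which are not part of the job. The only case is at (357,190). Next I check close crops.

```bash
python3 - <<'E'
import pickle,cv2,numpy as np
a=pickle.load(open("top0.pkl","rb"))["img"][:,:,::-1]; b=pickle.load(open("scene0.pkl","rb"))["img"][:,:,::-1]
c1=cv2.resize(a[140:265,235:405],None,fx=4.5,fy=4.5,interpolation=cv2.INTER_CUBIC)
c2=cv2.resize(b[150:290,205:415],None,fx=3.8,fy=3.8,interpolation=cv2.INTER_CUBIC)
cv2.imwrite("pics/c1.png",c1);cv2.imwrite("pics/c2.png",c2)
E
```

```text
(no output)
```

View pics/c1.png

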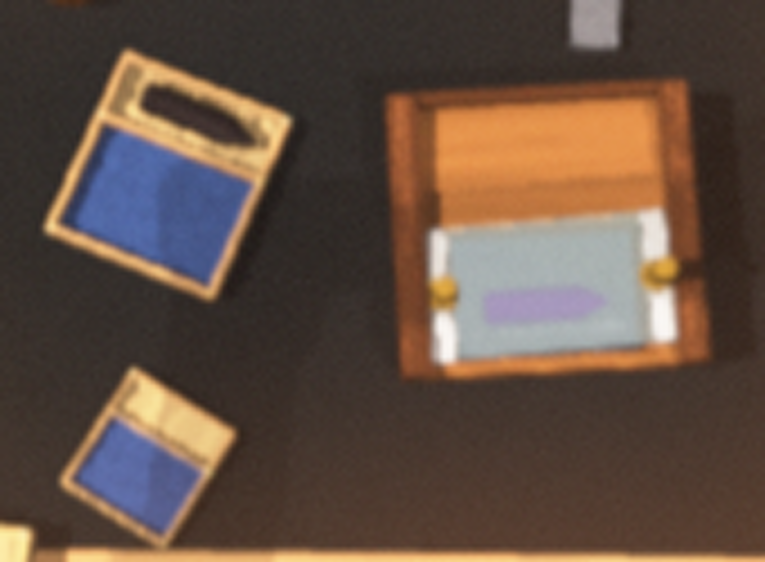

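View pics/c2.png

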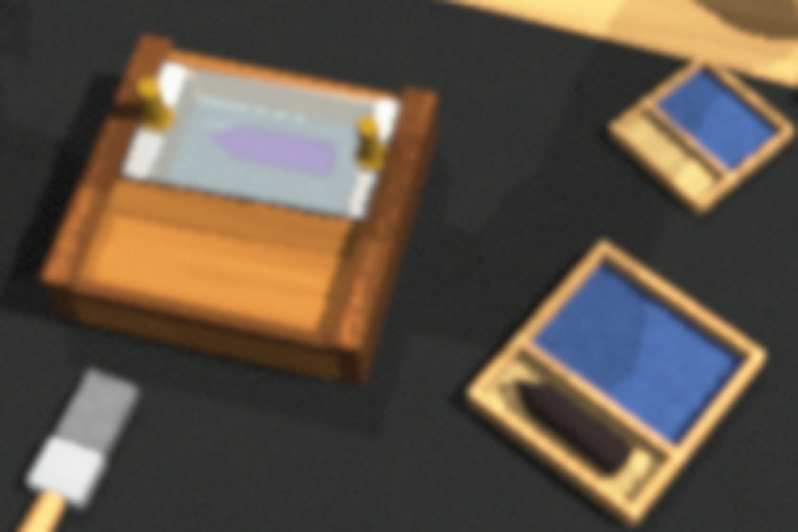

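```bash
cat > h.py <<'E'
import pickle,cv2,numpy as np
def ray(d,px):
    u=cv2.undistortPoints(np.array(px,float).reshape(-1,1,2),d["K"],d["D"]).reshape(-1,2)
    r=np.c_[u,np.ones(len(u))]@d["pose"][:3,:3].T
    return d["pose"][:3,3],r
def plane(d,px,z):
    o,r=ray(d,px); t=(z-o[2])/r[:,2]; return o+r*t[:,None]
def tri(d1,p1,d2,p2):
    out=[];
    o1,r1=ray(d1,p1);o2,r2=ray(d2,p2)
    for a,b in zip(r1,r2):
        t=np.linalg.lstsq(np.c_[a,-b],o2-o1,rcond=None)[0]; x=o1+a*t[0];y=o2+b*t[1]
        out.append(np.r_[(x+y)/2,np.linalg.norm(x-y)])
    return np.array(out)
def proj(d,P):
    M=np.linalg.inv(d["pose"]); return cv2.projectPoints(np.array(P,float).reshape(-1,3),cv2.Rodrigues(M[:3,:3])[0],M[:3,3],d["K"],d["D"])[0].reshape(-1,2)
def ld(n): return pickle.load(open(n+".pkl","rb"))
E
python3 - <<'E'
from h import *
np.set_printoptions(precision=4,suppress=True)
t=ld("top0");s=ld("scene0")
T=lambda p:(np.array(p)+.5)/4.5-.5+[235,140]
S=lambda p:(np.array(p)+.5)/3.8-.5+[205,150]
c=plane(t,T([[388,93],[685,82],[708,358],[403,378]]),.062);print("case corners top FL FR NR NL\n",c)
print(np.degrees(np.arctan2(*(c[0]-c[3])[[1,0]])),np.degrees(np.arctan2(*(c[1]-c[2])[[1,0]])),np.linalg.norm(c[0]-c[1]),np.linalg.norm(c[0]-c[3]),np.linalg.norm(c[1]-c[2]))
print("scene NR NL",plane(s,S([[148,38],[435,93]]),.062))
o=plane(t,T([[127,50],[293,118],[213,298],[46,230]]),.022);print("tray top\n",o)
o2=plane(s,S([[632,525],[467,393],[603,240],[767,355]]),.022);print("tray scene\n",o2)
for im,nm in((t,"t"),(s,"s")):
    hsv=cv2.cvtColor(im["img"],cv2.COLOR_RGB2HSV)
    def comp(lo,hi,roi):
        m=cv2.inRange(hsv,lo,hi);M=np.zeros_like(m);M[roi]=m[roi];n,l,st,ce=cv2.connectedComponentsWithStats(M)
        return [(st[i],ce[i]) for i in range(1,n) if st[i,4]>4],M,l
    roi=(slice(180,225),slice(320,400)) if nm=="t" else (slice(160,215),slice(215,330))
    k,M,l=comp((20,140,60),(32,255,255),roi);print(nm,"brass",k)
    a,M,l=comp((122,40,60),(150,255,255),roi);print(nm,"purple",a)
    for st,ce in a:
        if st[4]>60:
            print(plane(im,[ce],.036 if 0 else .03))
E
```

```text
case corners top FL FR NR NL
 [[ 0.6296 -0.0384  0.062 ]
 [ 0.6413 -0.2736  0.062 ]
 [ 0.4221 -0.2871  0.062 ]
 [ 0.4041 -0.0518  0.062 ]]
3.398929458543595 3.5161046078650826 0.235507390658379 0.22595893007802834 0.21958476288020667
scene NR NL [[ 0.4236 -0.281   0.062 ]
 [ 0.4057 -0.0498  0.062 ]]
tray top
 [[0.6735 0.1745 0.022 ]
 [0.6182 0.038  0.022 ]
 [0.4699 0.0994 0.022 ]
 [0.5235 0.2346 0.022 ]]
tray scene
 [[0.6794 0.1795 0.022 ]
 [0.6197 0.0427 0.022 ]
 [0.4692 0.1032 0.022 ]
 [0.5257 0.2408 0.022 ]]
t brass []
t purple [(array([343, 205,  25,   6, 123], dtype=int32), array([354.4715, 207.3252]))]
[[ 0.4663 -0.1608  0.03  ]]
s brass [(array([242, 171,   8,  13,  65], dtype=int32), array([244.9231, 177.4154])), (array([300, 181,   6,  13,  53], dtype=int32), array([302.1509, 188.0189]))]
s purple [(array([262, 184,  30,  11, 197], dtype=int32), array([277.467 , 188.8477]))]
[[ 0.4717 -0.1576  0.03  ]]
```

```bash
python3 - <<'E'
from h import *
np.set_printoptions(precision=4,suppress=True)
t=ld("top0");s=ld("scene0")
for im,nm,roi in((t,"t",(slice(185,225),slice(320,400))),(s,"s",(slice(160,215),slice(215,330)))):
    hsv=cv2.cvtColor(im["img"],cv2.COLOR_RGB2HSV)
    m=cv2.inRange(hsv,(18,110,60),(33,255,255));M=np.zeros_like(m);M[roi]=m[roi];n,l,st,ce=cv2.connectedComponentsWithStats(M)
    print(nm,[(st[i],ce[i],plane(im,[ce[i]],.085)) for i in range(1,n) if st[i,4]>8])
d=t["img"][195:212,325:392]
cv2.imwrite("pics/k.png",cv2.resize(d[:,:,::-1],None,fx=11,fy=11,interpolation=cv2.INTER_CUBIC))
cv2.imwrite("pics/k2.png",cv2.resize(s["img"][160:215,225:325,::-1],None,fx=8,fy=8,interpolation=cv2.INTER_CUBIC))
E
```

```text
t [(array([377, 198,   8,   6,  38], dtype=int32), array([380.5789, 200.2895]), array([[ 0.4845, -0.2446,  0.085 ]])), (array([331, 202,   5,   7,  30], dtype=int32), array([333.0333, 204.5667]), array([[ 0.4678, -0.0812,  0.085 ]]))]
s [(array([241, 170,  10,  14,  87], dtype=int32), array([244.7931, 177.2759]), array([[ 0.4944, -0.2434,  0.085 ]])), (array([299, 181,   8,  14,  68], dtype=int32), array([302.2941, 187.8676]), array([[ 0.4789, -0.0754,  0.085 ]]))]
```

View pics/k.png

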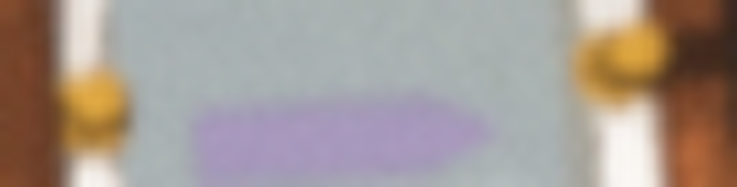

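View pics/k2.png

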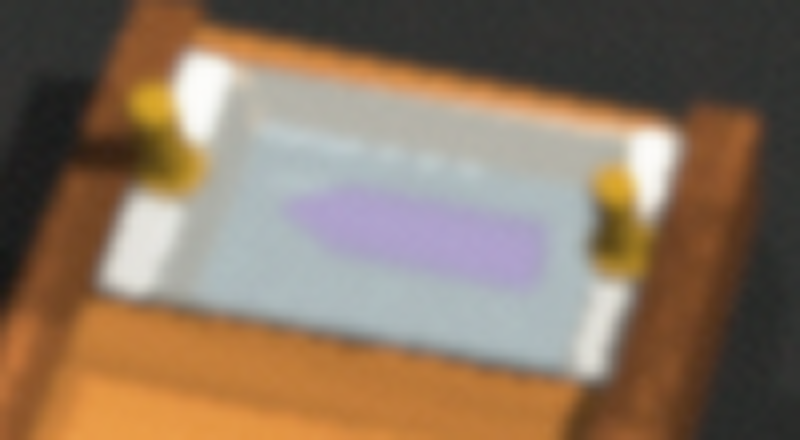

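```bash
python3 - <<'E'
from h import *
np.set_printoptions(precision=4,suppress=True)
t=ld("top0");s=ld("scene0")
a=np.array([[639.5,50.5],[97,103]])/11-.5+[325,195]; b=np.array([[150,103],[612,187]])/8-.5+[225,160]
P=plane(t,a,.1);Q=plane(s,b,.1);print(P,Q,tri(t,a,s,b))
K=(P+Q)/2; d=K[0]-K[1]; print(K.mean(0),np.linalg.norm(d),np.degrees(np.arctan2(d[0],-d[1])))
th=np.radians(3.5);X=np.array([np.cos(th),np.sin(th)]);o=np.array([.5307,-.1605])
for k in (*P,*Q): print((k[:2]-o)@X,(k[:2]-o)@[-X[1],X[0]])
# amethyst axis
for im,roi in((t,(slice(195,215),slice(335,375))),(s,(slice(175,205),slice(255,298)))):
    hsv=cv2.cvtColor(im["img"],cv2.COLOR_RGB2HSV)
    m=cv2.inRange(hsv,(122,40,60),(150,255,255));M=np.zeros_like(m);M[roi]=m[roi]
    r=cv2.minAreaRect(cv2.findContours(M,0,1)[0][0]);print(r); bx=plane(im,cv2.boxPoints(r),.03);print(bx,bx.mean(0))
E
```

```text
[[ 0.4864 -0.249   0.1   ]
 [ 0.4682 -0.0814  0.1   ]] [[ 0.4889 -0.2479  0.1   ]
 [ 0.4733 -0.0805  0.1   ]] [[ 0.4869 -0.2495  0.0966  0.0002]
 [ 0.4692 -0.082   0.0932  0.0005]]
[ 0.4792 -0.1647  0.1   ] 0.1683914264986788 5.764930500289883
-0.04959583238248778 -0.08560642394294252
-0.057591254185496425 0.08281747223798512
-0.047084136587465575 -0.08472916804607838
-0.052398440461008985 0.08336668448836236
((355.0, 207.5), (5.0, 24.0), 90.0)
[[ 0.4742 -0.1197  0.03  ]
 [ 0.4752 -0.2057  0.03  ]
 [ 0.4572 -0.2055  0.03  ]
 [ 0.4562 -0.1197  0.03  ]] [ 0.4657 -0.1626  0.03  ]
((276.58233642578125, 188.62940979003906), (30.04486846923828, 7.0502400398254395), 12.52880859375)
[[ 0.4861 -0.2036  0.03  ]
 [ 0.4621 -0.2083  0.03  ]
 [ 0.4575 -0.1172  0.03  ]
 [ 0.4812 -0.1134  0.03  ]] [ 0.4717 -0.1606  0.03  ]
```

Call:
arm_command(
  increments=[
    {"slide": [0, 0, 0], "spin": -1, "hand": 0},
    {"slide": [0, 0, 0], "spin": -1, "hand": 0},
    {"slide": [0, 0, 0], "spin": -1, "hand": 0},
    {"slide": [0, 0, 0], "spin": -1, "hand": 0},
    {"slide": [0, 0, 0], "spin": -1, "hand": 0},
    {"slide": [0, 0, 0], "spin": -1, "hand": 0},
    {"slide": [0, 0, 0], "spin": -1, "hand": 0},
    {"slide": [0, 0, 0], "spin": -1, "hand": 0},
    {"slide": [0, 0, 0], "spin": -1, "hand": 0},
    {"slide": [0, 0, 0], "spin": -1, "hand": 0},
  ],
)

```text
clock: 0.93
tool_pos: [0.2498, -0.5997, 0.2307]
orientation: [[-0.001, 0.295, 0.956], [0.001, 0.956, -0.295], [-1.0, 0.001, -0.001]]
wrist_force: [-0.8, -0.4, -0.9]
opening: 0.0001
```

Call:
arm_command(
  increments=[
    {"slide": [0, 0, 0], "spin": -1, "hand": 0},
    {"slide": [0, 0, 0], "spin": -1, "hand": 0},
    {"slide": [0, 0, 0], "spin": -1, "hand": 0},
    {"slide": [0, 0, 0], "spin": -1, "hand": 0},
    {"slide": [0, 0, 0], "spin": -0.2, "hand": 0},
    {"slide": [0, 0, 0.5], "spin": 0, "hand": 0},
    {"slide": [0, 0.5, 1], "spin": 0, "hand": 0},
    {"slide": [0, 1, 1], "spin": 0, "hand": 0},
    {"slide": [0, 1, 1], "spin": 0, "hand": 0},
    {"slide": [0, 1, 1], "spin": 0, "hand": 0},
  ],
)

```text
clock: 1.77
tool_pos: [0.3586, -0.504, 0.231]
orientation: [[0.0, -0.061, 0.998], [0.0, 0.998, 0.061], [-1.0, 0.0, 0.0]]
wrist_force: [1.2, 0.2, -0.3]
opening: -0.0001
```

```bash
cat > st.py <<'E'
from workcell import robot
import numpy as np
np.set_printoptions(precision=4,suppress=True)
s=robot.sense();o=s["orientation"]
th=np.radians(3.5);X=np.array([np.cos(th),np.sin(th)]);O=np.array([.5307,-.1625])
p=s["tool_pos"];d=p[:2]-O
print(s["clock"],p,"case x,y mm",1e3*d@X,1e3*d@[-X[1],X[0]],"yaw z",np.degrees(np.arctan2(o[1,2],o[0,2])),"tilt",o[2],s["wrist_force"],s["opening"],s["qpos"])
E
python3 st.py
```

```text
1.7667 [ 0.3586 -0.504   0.231 ] case x,y mm -192.64718278313842 -330.3218120956535 yaw z 3.485630828581678 tilt [-1.      0.0005  0.0004] [ 1.2493  0.1644 -0.285 ] -0.00012575440944181582 [ 1.1335  0.4404 -0.3123  1.6679  0.1503  1.0572  0.8359]
```

Call:
arm_command(
  increments=[
    {"slide": [0, 1, 0.8], "spin": 0, "hand": 0},
    {"slide": [0, 1, 0.8], "spin": 0, "hand": 0},
    {"slide": [0, 1, 0.8], "spin": 0, "hand": 0},
    {"slide": [0, 1, 0.8], "spin": 0, "hand": 0},
    {"slide": [0, 1, 0.8], "spin": 0, "hand": 0},
    {"slide": [0, 1, 0], "spin": 0, "hand": 0},
    {"slide": [0, 1, 0], "spin": 0, "hand": 0},
    {"slide": [0, 1, 0], "spin": 0, "hand": 0},
    {"slide": [0, 1, 0], "spin": 0, "hand": 0},
    {"slide": [0, 1, 0], "spin": 0, "hand": 0},
  ],
)

```text
clock: 2.6
tool_pos: [0.4413, -0.2478, 0.2313]
orientation: [[0.0, -0.062, 0.998], [0.0, 0.998, 0.062], [-1.0, 0.0, 0.0]]
wrist_force: [0.5, 0.7, 0.5]
opening: 0.0
```

Call:
arm_command(
  increments=[
    {"slide": [0, 1, 0], "spin": 0, "hand": 0},
    {"slide": [0, 1, 0], "spin": 0, "hand": 0},
    {"slide": [0, 1, 0], "spin": 0, "hand": 0},
    {"slide": [0, 1, 0], "spin": 0, "hand": 0},
    {"slide": [0, 1, 0], "spin": 0, "hand": 0},
    {"slide": [0, 1, 0], "spin": 0, "hand": 0},
    {"slide": [0, 0.5, 0], "spin": 0, "hand": 0},
    {"slide": [0.7, 0, 0], "spin": 0, "hand": 0},
    {"slide": [1, 0, 0], "spin": 0, "hand": 0},
    {"slide": [1, 0, 0], "spin": 0, "hand": 0},
  ],
)

```text
clock: 3.43
tool_pos: [0.4317, -0.0866, 0.1638]
orientation: [[0.003, -0.062, 0.998], [-0.001, 0.998, 0.062], [-1.0, -0.001, 0.003]]
wrist_force: [0.4, -0.9, 0.4]
opening: -0.0001
```

```bash
python3 st.py
```

```text
3.4333 [ 0.4317 -0.0866  0.1638] case x,y mm -94.20822197074864 81.77305781156507 yaw z 3.5639280707070844 tilt [-1.     -0.0009  0.0028] [ 0.3646 -0.932   0.3756] -5.3281511132189444e-05 [ 0.5953  0.2606 -0.5314  2.131   0.1855  0.7903  0.0101]
```

Call:
arm_command(
  increments=[
    {"slide": [0.8, 0.1, 0], "spin": 0, "hand": 0},
    {"slide": [0.8, 0, 0], "spin": 0, "hand": 0},
    {"slide": [0.7, 0, 0], "spin": 0, "hand": 0},
    {"slide": [0.5, 0, 0], "spin": 0, "hand": 0},
    {"slide": [0.4, 0, 0], "spin": 0, "hand": 0},
    {"slide": [0.3, 0, 0], "spin": 0, "hand": 0},
    {"slide": [0, 0, 0], "spin": 0, "hand": 0},
    {"slide": [0, 0, 0.2], "spin": 0, "hand": 0},
    {"slide": [0, 0, 0.1], "spin": 0, "hand": 0},
    {"slide": [0, 0, 0], "spin": 0, "hand": 0},
  ],
)

```text
clock: 4.27
tool_pos: [0.4395, -0.0847, 0.0771]
orientation: [[0.003, -0.063, 0.998], [-0.0, 0.998, 0.063], [-1.0, -0.001, 0.003]]
wrist_force: [-0.1, -0.1, 0.9]
opening: 0.0004
```

```bash
cat > look.py <<'E'
import sys
exec(open("st.py").read())
from h import *
n=sys.argv[1]
t=robot.snapshot("top");s_=robot.snapshot("scene")
pickle.dump(t,open(f"top{n}.pkl","wb"));pickle.dump(s_,open(f"scene{n}.pkl","wb"))
a=cv2.resize(t["img"][150:230,310:405,::-1],(400,337),interpolation=cv2.INTER_CUBIC)
b=cv2.resize(s_["img"][150:255,210:328,::-1],(400,356),interpolation=cv2.INTER_CUBIC)
a=cv2.copyMakeBorder(a,0,19,0,0,0)
cv2.imwrite(f"pics/l{n}.png",np.hstack([a,b]))
E
python3 look.py 1
```

```text
4.2667 [ 0.4395 -0.0847  0.0771] case x,y mm -86.26137410840084 83.26592066905279 yaw z 3.606047245992336 tilt [-1.     -0.0005  0.0026] [-0.1119 -0.0853  0.9322] 0.00037234431583720506 [ 0.5044  0.4275 -0.4547  2.1735  0.3274  0.6022 -0.1237]
```

View pics/l1.png

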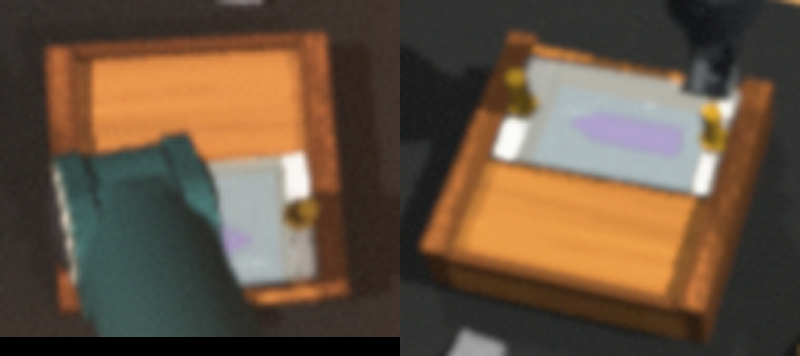

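The right-hand picture shows the finger at (710,80), just behind the left knob (713,125) and in line with it. I start a slow first push.

Call:
arm_command(
  increments=[
    {"slide": [0, 0, 0.1], "spin": 0, "hand": 0},
    {"slide": [0, 0, 0.1], "spin": 0, "hand": 0},
    {"slide": [0, 0, 0.1], "spin": 0, "hand": 0},
    {"slide": [0, 0, 0.1], "spin": 0, "hand": 0},
    {"slide": [0, 0, 0.1], "spin": 0, "hand": 0},
    {"slide": [0, 0, 0.1], "spin": 0, "hand": 0},
    {"slide": [0, 0, 0.1], "spin": 0, "hand": 0},
    {"slide": [0, 0, 0.1], "spin": 0, "hand": 0},
    {"slide": [0, 0, 0.1], "spin": 0, "hand": 0},
    {"slide": [0, 0, 0.1], "spin": 0, "hand": 0},
  ],
)

```text
clock: 5.2
tool_pos: [0.4626, -0.0827, 0.0761]
orientation: [[-0.001, -0.063, 0.998], [0.0, 0.998, 0.063], [-1.0, 0.0, -0.001]]
wrist_force: [-3.9, 1.8, 2.1]
opening: 0.0002
```

```bash
python3 look.py 2
```

```text
5.2 [ 0.4626 -0.0827  0.0761] case x,y mm -63.125282773606294 83.76519563065504 yaw z 3.631516394046749 tilt [-1.      0.0003 -0.0009] [-3.8893  1.7732  2.1098] 0.00022481850339644126 [ 0.4828  0.4597 -0.4481  2.1212  0.3328  0.6283 -0.1336]
```

View pics/l2.png

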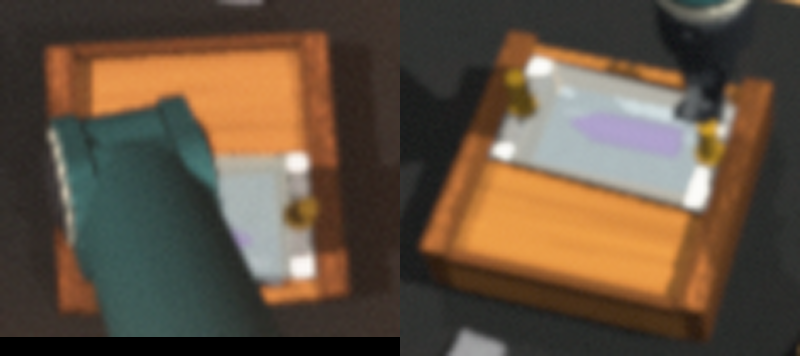

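```bash
cat > kn.py <<'E'
from h import *
def knobs(im):
    hsv=cv2.cvtColor(im["img"],cv2.COLOR_RGB2HSV)
    M=cv2.inRange(hsv,(18,110,60),(33,255,255));K=np.zeros_like(M);K[160:250,215:330]=M[160:250,215:330]
    n,l,st,ce=cv2.connectedComponentsWithStats(K)
    out=[]
    th=np.radians(3.5);X=np.array([np.cos(th),np.sin(th)]);O=np.array([.5307+.010,-.1605])
    for i in range(1,n):
        if st[i,4]>25:
            p=plane(im,[ce[i]],.085)[0,:2]-O; out.append((round(1e3*p@X,1),round(1e3*p@[-X[1],X[0]],1),st[i,4]))
    return sorted(out,key=lambda a:a[1])
if __name__=="__main__":
    import sys
    for n in sys.argv[1:]: print(n,"R,L knob case x,y,area:",knobs(ld("scene"+n)))
E
python3 kn.py 0 1 2; echo "import kn;print(kn.knobs(s_))">>look.py
```

```text
0 R,L knob case x,y,area: [(np.float64(-51.3), np.float64(-79.9), np.int32(87)), (np.float64(-56.5), np.float64(88.7), np.int32(68))]
1 R,L knob case x,y,area: [(np.float64(-52.5), np.float64(-81.1), np.int32(86)), (np.float64(-55.9), np.float64(88.6), np.int32(74))]
2 R,L knob case x,y,area: [(np.float64(-51.7), np.float64(-80.8), np.int32(83)), (np.float64(-42.9), np.float64(88.6), np.int32(76))]
```

Call:
arm_command(
  increments=[
    {"slide": [0, 0, -0.8], "spin": 0, "hand": 0},
    {"slide": [0, -0.8, 0], "spin": 0, "hand": 0},
    {"slide": [0, -1, 0], "spin": 0, "hand": 0},
    {"slide": [0, -1, 0], "spin": 0, "hand": 0},
    {"slide": [0, -1, 0], "spin": 0, "hand": 0},
    {"slide": [0, -1, 0], "spin": 0, "hand": 0},
    {"slide": [0, -1, 0], "spin": 0, "hand": 0},
    {"slide": [0, -0.7, 0], "spin": 0, "hand": 0},
    {"slide": [0, -0.2, 0.2], "spin": 0, "hand": 0},
    {"slide": [0, 0, 0.1], "spin": 0, "hand": 0},
  ],
)

```text
clock: 6.13
tool_pos: [0.4619, -0.253, 0.0764]
orientation: [[0.002, -0.06, 0.998], [-0.001, 0.998, 0.06], [-1.0, -0.001, 0.002]]
wrist_force: [-0.7, 0.1, -0.1]
opening: 0.0003
```

Call:
arm_command(
  increments=[
    {"slide": [0, 0, 0.1], "spin": 0, "hand": 0},
    {"slide": [0, 0, 0.1], "spin": 0, "hand": 0},
    {"slide": [0, 0, 0.1], "spin": 0, "hand": 0},
    {"slide": [0, 0, 0.1], "spin": 0, "hand": 0},
    {"slide": [0, 0, 0.1], "spin": 0, "hand": 0},
    {"slide": [0, 0, 0.1], "spin": 0, "hand": 0},
    {"slide": [0, 0, 0.1], "spin": 0, "hand": 0},
    {"slide": [0, 0, 0.1], "spin": 0, "hand": 0},
    {"slide": [0, 0, 0], "spin": 0, "hand": 0},
    {"slide": [0, 0, 0], "spin": 0, "hand": 0},
  ],
)

```text
clock: 6.97
tool_pos: [0.4817, -0.2497, 0.0764]
orientation: [[0.002, -0.063, 0.998], [-0.0, 0.998, 0.063], [-1.0, -0.0, 0.002]]
wrist_force: [-0.1, 0.8, 0.9]
opening: -0.0
```

```bash
python3 look.py 3
```

```text
6.9667 [ 0.4817 -0.2497  0.0764] case x,y mm -54.2564427429746 -84.04820850253041 yaw z 3.637011553679289 tilt [-1.     -0.0003  0.0015] [-0.0852  0.8241  0.9097] -5.186780355139374e-06 [ 0.7476  0.5482 -0.4162  1.955   0.3312  0.7032  0.1941]
[(np.float64(-37.0), np.float64(-80.7), np.int32(101)), (np.float64(-42.3), np.float64(88.6), np.int32(79))]
```

View pics/l3.png

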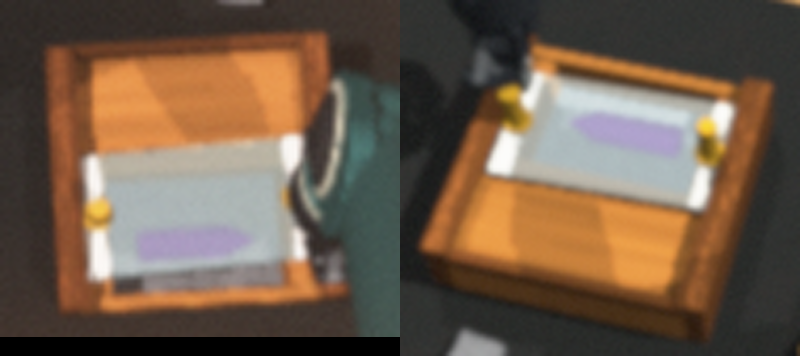

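Call:
arm_command(
  increments=[
    {"slide": [0, 0, -0.8], "spin": 0, "hand": 0},
    {"slide": [0, 0.8, 0], "spin": 0, "hand": 0},
    {"slide": [0, 1, 0], "spin": 0, "hand": 0},
    {"slide": [0, 1, 0], "spin": 0, "hand": 0},
    {"slide": [0, 1, 0], "spin": 0, "hand": 0},
    {"slide": [0, 1, 0], "spin": 0, "hand": 0},
    {"slide": [0, 1, 0], "spin": 0, "hand": 0},
    {"slide": [0, 0.7, 0], "spin": 0, "hand": 0},
    {"slide": [0, 0.2, 0.2], "spin": 0, "hand": 0},
    {"slide": [0, 0, 0.2], "spin": 0, "hand": 0},
  ],
)

```text
clock: 7.9
tool_pos: [0.4612, -0.0821, 0.0766]
orientation: [[0.001, -0.066, 0.998], [0.0, 0.998, 0.066], [-1.0, -0.0, 0.001]]
wrist_force: [0.4, -0.8, -0.3]
opening: 0.0003
```

Call:
arm_command(
  increments=[
    {"slide": [0, 0, 0.15], "spin": 0, "hand": 0},
    {"slide": [0, 0, 0.15], "spin": 0, "hand": 0},
    {"slide": [0, 0, 0.15], "spin": 0, "hand": 0},
    {"slide": [0, 0, 0.15], "spin": 0, "hand": 0},
    {"slide": [0, 0, 0.15], "spin": 0, "hand": 0},
    {"slide": [0, 0, 0], "spin": 0, "hand": 0},
    {"slide": [0, 0, -0.8], "spin": 0, "hand": 0},
    {"slide": [0, -0.8, 0], "spin": 0, "hand": 0},
    {"slide": [0, -1, 0], "spin": 0, "hand": 0},
    {"slide": [0, -1, 0], "spin": 0, "hand": 0},
  ],
)

```text
clock: 8.73
tool_pos: [0.4648, -0.1543, 0.0768]
orientation: [[0.003, -0.064, 0.998], [-0.001, 0.998, 0.064], [-1.0, -0.001, 0.003]]
wrist_force: [0.3, 0.1, 0.0]
opening: 0.0003
```

```bash
python3 look.py 4
```

```text
8.7333 [ 0.4648 -0.1543  0.0768] case x,y mm -65.2483223202055 12.173181693995698 yaw z 3.6919494178684884 tilt [-1.     -0.0011  0.0032] [0.3165 0.1114 0.0374] 0.0003386153547759204 [ 0.6135  0.4804 -0.4353  2.0792  0.3307  0.644   0.0195]
[(np.float64(-36.0), np.float64(-81.0), np.int32(85)), (np.float64(-26.2), np.float64(88.0), np.int32(77))]
```

View pics/l4.png

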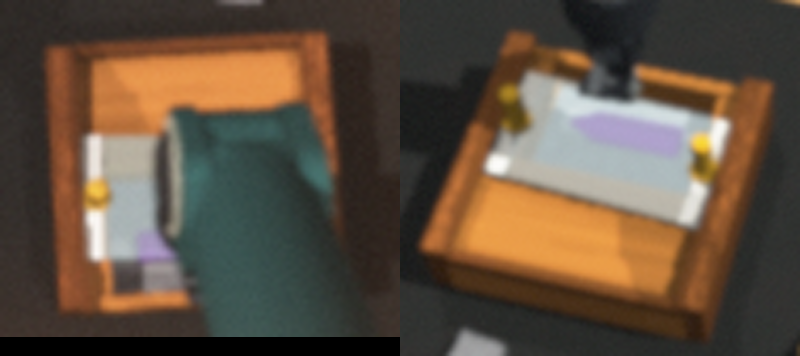

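Call:
arm_command(
  increments=[
    {"slide": [0, -1, 0], "spin": 0, "hand": 0},
    {"slide": [0, -1, 0], "spin": 0, "hand": 0},
    {"slide": [0, -1, 0], "spin": 0, "hand": 0},
    {"slide": [0, -0.7, 0], "spin": 0, "hand": 0},
    {"slide": [0, -0.1, 0.2], "spin": 0, "hand": 0},
    {"slide": [0, 0, 0.15], "spin": 0, "hand": 0},
    {"slide": [0, 0, 0.15], "spin": 0, "hand": 0},
    {"slide": [0, 0, 0.15], "spin": 0, "hand": 0},
    {"slide": [0, 0, 0.15], "spin": 0, "hand": 0},
    {"slide": [0, 0, 0.15], "spin": 0, "hand": 0},
  ],
)

```text
clock: 9.67
tool_pos: [0.4927, -0.2459, 0.0762]
orientation: [[-0.002, -0.064, 0.998], [-0.0, 0.998, 0.064], [-1.0, -0.0, -0.002]]
wrist_force: [-4.1, -2.5, 2.0]
opening: 0.0002
```

Call:
arm_command(
  increments=[
    {"slide": [0, 0, 0.15], "spin": 0, "hand": 0},
    {"slide": [0, 0, 0], "spin": 0, "hand": 0},
    {"slide": [0, 0, -0.8], "spin": 0, "hand": 0},
    {"slide": [0, 0.8, 0], "spin": 0, "hand": 0},
    {"slide": [0, 1, 0], "spin": 0, "hand": 0},
    {"slide": [0, 1, 0], "spin": 0, "hand": 0},
    {"slide": [0, 1, 0], "spin": 0, "hand": 0},
    {"slide": [0, 1, 0], "spin": 0, "hand": 0},
    {"slide": [0, 1, 0], "spin": 0, "hand": 0},
    {"slide": [0, 0.9, 0], "spin": 0, "hand": 0},
  ],
)

```text
clock: 10.5
tool_pos: [0.4673, -0.0775, 0.0766]
orientation: [[0.003, -0.065, 0.998], [0.001, 0.998, 0.065], [-1.0, 0.001, 0.003]]
wrist_force: [0.6, -0.5, -0.2]
opening: 0.0
```

```bash
python3 look.py 5
```

```text
10.5 [ 0.4673 -0.0775  0.0766] case x,y mm -58.073491396792676 88.68546711944671 yaw z 3.7219521689385737 tilt [-1.      0.0013  0.0028] [ 0.603  -0.5295 -0.1581] 4.845573981343827e-05 [ 0.4705  0.4621 -0.4475  2.1149  0.3315  0.6284 -0.1414]
[(np.float64(-20.7), np.float64(-81.2), np.int32(83)), (np.float64(-25.3), np.float64(88.2), np.int32(72))]
```

View pics/l5.png

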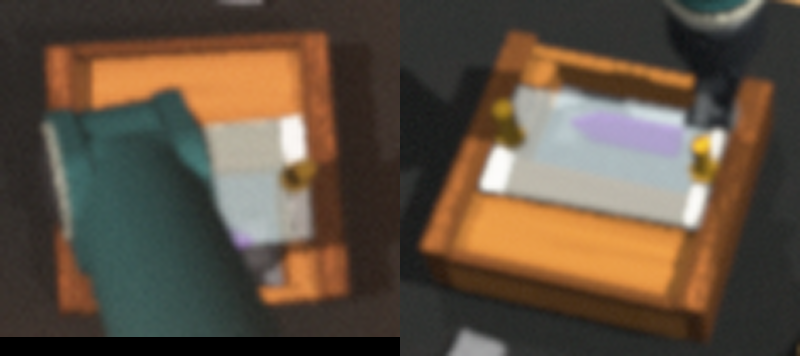

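Call:
arm_command(
  increments=[
    {"slide": [0, -0.2, 0.2], "spin": 0, "hand": 0},
    {"slide": [0, 0, 0.15], "spin": 0, "hand": 0},
    {"slide": [0, 0, 0.15], "spin": 0, "hand": 0},
    {"slide": [0, 0, 0.15], "spin": 0, "hand": 0},
    {"slide": [0, 0, 0.15], "spin": 0, "hand": 0},
    {"slide": [0, 0, 0.15], "spin": 0, "hand": 0},
    {"slide": [0, 0, 0.15], "spin": 0, "hand": 0},
    {"slide": [0, 0, 0.15], "spin": 0, "hand": 0},
    {"slide": [0, 0, 0], "spin": 0, "hand": 0},
    {"slide": [0, 0, -0.8], "spin": 0, "hand": 0},
  ],
)

```text
clock: 11.43
tool_pos: [0.4827, -0.084, 0.0769]
orientation: [[0.007, -0.064, 0.998], [0.001, 0.998, 0.064], [-1.0, 0.001, 0.007]]
wrist_force: [1.0, 0.8, 0.6]
opening: -0.0002
```

Call:
arm_command(
  increments=[
    {"slide": [0, -0.8, 0], "spin": 0, "hand": 0},
    {"slide": [0, -1, 0], "spin": 0, "hand": 0},
    {"slide": [0, -1, 0], "spin": 0, "hand": 0},
    {"slide": [0, -1, 0], "spin": 0, "hand": 0},
    {"slide": [0, -1, 0], "spin": 0, "hand": 0},
    {"slide": [0, -1, 0], "spin": 0, "hand": 0},
    {"slide": [0, -0.7, 0], "spin": 0, "hand": 0},
    {"slide": [0, -0.2, 0.2], "spin": 0, "hand": 0},
    {"slide": [0, 0, 0], "spin": 0, "hand": 0},
    {"slide": [0, 0, 0], "spin": 0, "hand": 0},
  ],
)

```text
clock: 12.27
tool_pos: [0.4944, -0.2502, 0.0763]
orientation: [[0.001, -0.064, 0.998], [0.001, 0.998, 0.064], [-1.0, 0.001, 0.001]]
wrist_force: [-0.3, -0.6, 0.3]
opening: -0.0002
```

```bash
python3 look.py 6
```

```text
12.2667 [ 0.4944 -0.2502  0.0763] case x,y mm -41.556253198047884 -85.27653371027007 yaw z 3.680419683388477 tilt [-1.      0.0008  0.0013] [-0.2741 -0.556   0.2516] -0.00019622308095139238 [ 0.7358  0.5639 -0.416   1.9266  0.3327  0.7174  0.1881]
[(np.float64(-20.9), np.float64(-80.7), np.int32(96)), (np.float64(-7.3), np.float64(88.4), np.int32(75))]
```

View pics/l6.png

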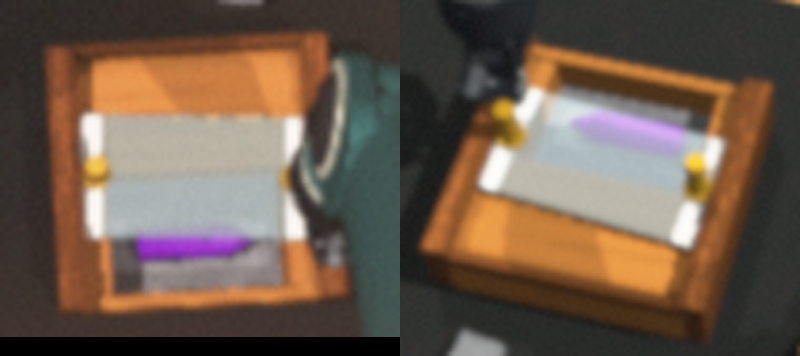

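Call:
arm_command(
  increments=[
    {"slide": [0, 0, 0.15], "spin": 0, "hand": 0},
    {"slide": [0, 0, 0.15], "spin": 0, "hand": 0},
    {"slide": [0, 0, 0.15], "spin": 0, "hand": 0},
    {"slide": [0, 0, 0.15], "spin": 0, "hand": 0},
    {"slide": [0, 0, 0.15], "spin": 0, "hand": 0},
    {"slide": [0, 0, 0.15], "spin": 0, "hand": 0},
    {"slide": [0, 0, 0], "spin": 0, "hand": 0},
    {"slide": [0, 0, -0.8], "spin": 0, "hand": 0},
    {"slide": [0, 0.8, 0], "spin": 0, "hand": 0},
    {"slide": [0, 1, 0], "spin": 0, "hand": 0},
  ],
)

```text
clock: 13.2
tool_pos: [0.4936, -0.2086, 0.0764]
orientation: [[0.003, -0.058, 0.998], [-0.001, 0.998, 0.058], [-1.0, -0.002, 0.003]]
wrist_force: [1.0, 1.7, 0.3]
opening: 0.0
```

Call:
arm_command(
  increments=[
    {"slide": [0, 1, 0], "spin": 0, "hand": 0},
    {"slide": [0, 1, 0], "spin": 0, "hand": 0},
    {"slide": [0, 1, 0], "spin": 0, "hand": 0},
    {"slide": [0, 1, 0], "spin": 0, "hand": 0},
    {"slide": [0, 0.7, 0], "spin": 0, "hand": 0},
    {"slide": [0, 0.2, 0.2], "spin": 0, "hand": 0},
    {"slide": [0, 0, 0.15], "spin": 0, "hand": 0},
    {"slide": [0, 0, 0], "spin": 0, "hand": 0},
    {"slide": [0, 0, 0], "spin": 0, "hand": 0},
    {"slide": [0, 0, 0], "spin": 0, "hand": 0},
  ],
)

```text
clock: 14.03
tool_pos: [0.4943, -0.085, 0.0761]
orientation: [[0.0, -0.061, 0.998], [-0.0, 0.998, 0.061], [-1.0, -0.0, 0.0]]
wrist_force: [-0.0, -0.2, -0.3]
opening: -0.0001
```

```bash
python3 look.py 7
```

```text
14.0333 [ 0.4943 -0.085   0.0761] case x,y mm -31.56307511033696 79.5262345967283 yaw z 3.488530513961343 tilt [-1.     -0.0004  0.0001] [-0.0149 -0.1923 -0.2764] -7.972444353947262e-05 [ 0.4618  0.4988 -0.4364  2.0498  0.3364  0.6607 -0.1353]
[(np.float64(-1.0), np.float64(-80.7), np.int32(85)), (np.float64(-9.1), np.float64(88.2), np.int32(82))]
```

View pics/l7.png

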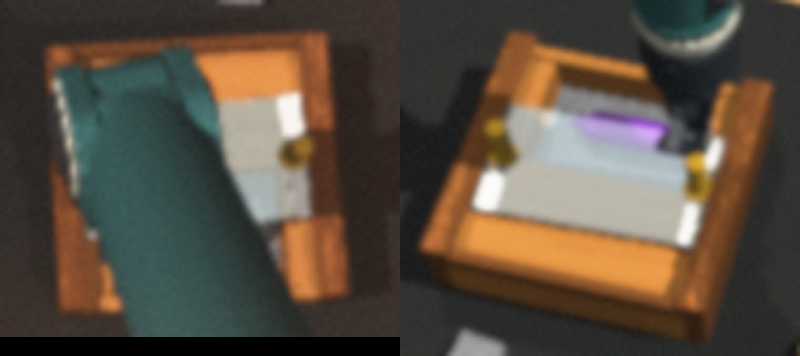

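Call:
arm_command(
  increments=[
    {"slide": [0, 0.2, 0.1], "spin": 0, "hand": 0},
    {"slide": [0, 0, 0.15], "spin": 0, "hand": 0},
    {"slide": [0, 0, 0.15], "spin": 0, "hand": 0},
    {"slide": [0, 0, 0.15], "spin": 0, "hand": 0},
    {"slide": [0, 0, 0.15], "spin": 0, "hand": 0},
    {"slide": [0, 0, 0.15], "spin": 0, "hand": 0},
    {"slide": [0, 0, 0.15], "spin": 0, "hand": 0},
    {"slide": [0, 0, 0], "spin": 0, "hand": 0},
    {"slide": [0, 0, -0.8], "spin": 0, "hand": 0},
    {"slide": [0, -0.8, 0], "spin": 0, "hand": 0},
  ],
)

```text
clock: 14.97
tool_pos: [0.4981, -0.0948, 0.076]
orientation: [[-0.002, -0.069, 0.998], [0.002, 0.998, 0.069], [-1.0, 0.002, -0.002]]
wrist_force: [-1.1, -0.2, -0.2]
opening: 0.0
```

Call:
arm_command(
  increments=[
    {"slide": [0, -1, 0], "spin": 0, "hand": 0},
    {"slide": [0, -1, 0], "spin": 0, "hand": 0},
    {"slide": [0, -1, 0], "spin": 0, "hand": 0},
    {"slide": [0, -1, 0], "spin": 0, "hand": 0},
    {"slide": [0, -1, 0], "spin": 0, "hand": 0},
    {"slide": [0, -0.7, 0], "spin": 0, "hand": 0},
    {"slide": [0, -0.2, 0.1], "spin": 0, "hand": 0},
    {"slide": [0, 0, 0], "spin": 0, "hand": 0},
    {"slide": [0, 0, 0], "spin": 0, "hand": 0},
    {"slide": [0, 0, 0], "spin": 0, "hand": 0},
  ],
)

```text
clock: 15.8
tool_pos: [0.5122, -0.2434, 0.0763]
orientation: [[0.0, -0.065, 0.998], [0.001, 0.998, 0.065], [-1.0, 0.001, 0.0]]
wrist_force: [-0.2, 0.4, 0.9]
opening: 0.0002
```

```bash
python3 look.py 8
```

```text
15.8 [ 0.5122 -0.2434  0.0763] case x,y mm -23.36214890875373 -79.66159344736691 yaw z 3.749340466919637 tilt [-1.      0.0008  0.0003] [-0.2032  0.3768  0.9425] 0.00017349027581612257 [ 0.707   0.5814 -0.4146  1.8943  0.3352  0.7342  0.167 ]
[(np.float64(-1.8), np.float64(-80.1), np.int32(99)), (np.float64(13.7), np.float64(88.2), np.int32(81))]
```

View pics/l8.png

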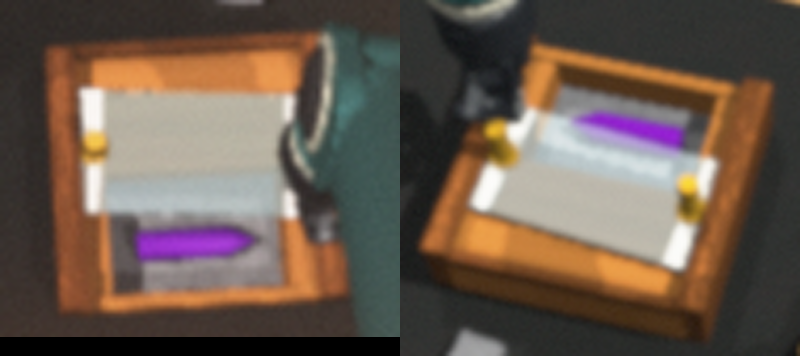

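Call:
arm_command(
  increments=[
    {"slide": [0, -0.2, 0.1], "spin": 0, "hand": 0},
    {"slide": [0, 0, 0.15], "spin": 0, "hand": 0},
    {"slide": [0, 0, 0.15], "spin": 0, "hand": 0},
    {"slide": [0, 0, 0.15], "spin": 0, "hand": 0},
    {"slide": [0, 0, 0.15], "spin": 0, "hand": 0},
    {"slide": [0, 0, 0.15], "spin": 0, "hand": 0},
    {"slide": [0, 0, 0.15], "spin": 0, "hand": 0},
    {"slide": [0, 0, 0], "spin": 0, "hand": 0},
    {"slide": [0, 0, -0.8], "spin": 0, "hand": 0},
    {"slide": [0, 0.8, 0], "spin": 0, "hand": 0},
  ],
)

```text
clock: 16.73
tool_pos: [0.5138, -0.2338, 0.0757]
orientation: [[-0.001, -0.057, 0.998], [-0.002, 0.998, 0.057], [-1.0, -0.002, -0.001]]
wrist_force: [-1.2, -0.6, -0.6]
opening: -0.0
```

Call:
arm_command(
  increments=[
    {"slide": [0, 1, 0], "spin": 0, "hand": 0},
    {"slide": [0, 1, 0], "spin": 0, "hand": 0},
    {"slide": [0, 1, 0], "spin": 0, "hand": 0},
    {"slide": [0, 1, 0], "spin": 0, "hand": 0},
    {"slide": [0, 1, 0], "spin": 0, "hand": 0},
    {"slide": [0, 0.7, 0], "spin": 0, "hand": 0},
    {"slide": [0, 0.2, 0.1], "spin": 0, "hand": 0},
    {"slide": [0, 0, 0], "spin": 0, "hand": 0},
    {"slide": [0, 0, 0], "spin": 0, "hand": 0},
    {"slide": [0, 0, 0], "spin": 0, "hand": 0},
  ],
)

```text
clock: 17.57
tool_pos: [0.5095, -0.0841, 0.0762]
orientation: [[0.0, -0.061, 0.998], [-0.001, 0.998, 0.061], [-1.0, -0.001, 0.0]]
wrist_force: [0.4, -0.9, -0.3]
opening: 0.0001
```

```bash
python3 look.py 9
```

```text
17.5667 [ 0.5095 -0.0841  0.0762] case x,y mm -16.42241362812427 79.56280835741174 yaw z 3.5077038903250917 tilt [-1.     -0.0005  0.0003] [ 0.4153 -0.9307 -0.3453] 0.0001289326847020049 [ 0.4495  0.5173 -0.4323  2.0157  0.338   0.6768 -0.1381]
[(np.float64(19.2), np.float64(-80.3), np.int32(85)), (np.float64(14.8), np.float64(88.9), np.int32(75))]
```

View pics/l9.png

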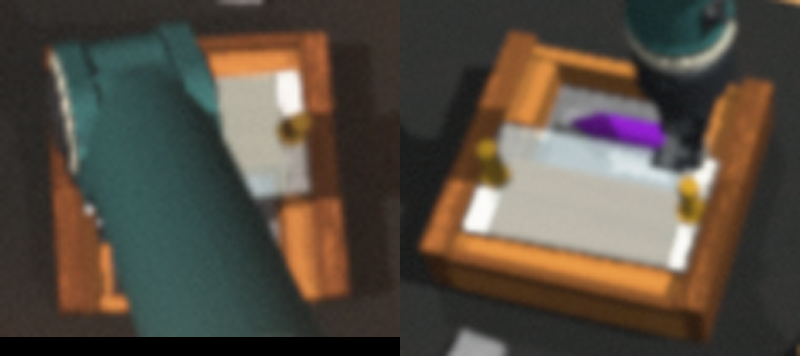

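Call:
arm_command(
  increments=[
    {"slide": [0, 0.2, 0.2], "spin": 0, "hand": 0},
    {"slide": [0, 0, 0.15], "spin": 0, "hand": 0},
    {"slide": [0, 0, 0.15], "spin": 0, "hand": 0},
    {"slide": [0, 0, 0.15], "spin": 0, "hand": 0},
    {"slide": [0, 0, 0.15], "spin": 0, "hand": 0},
    {"slide": [0, 0, 0.15], "spin": 0, "hand": 0},
    {"slide": [0, 0, 0.15], "spin": 0, "hand": 0},
    {"slide": [0, 0, 0], "spin": 0, "hand": 0},
    {"slide": [0, 0, -0.8], "spin": 0, "hand": 0},
    {"slide": [0, -0.8, 0], "spin": 0, "hand": 0},
  ],
)

```text
clock: 18.5
tool_pos: [0.5158, -0.0937, 0.0761]
orientation: [[-0.001, -0.069, 0.998], [0.002, 0.998, 0.069], [-1.0, 0.002, -0.001]]
wrist_force: [-0.1, 0.7, -1.0]
opening: 0.0001
```

Call:
arm_command(
  increments=[
    {"slide": [0, -1, 0], "spin": 0, "hand": 0},
    {"slide": [0, -1, 0], "spin": 0, "hand": 0},
    {"slide": [0, -1, 0], "spin": 0, "hand": 0},
    {"slide": [0, -1, 0], "spin": 0, "hand": 0},
    {"slide": [0, -1, 0], "spin": 0, "hand": 0},
    {"slide": [0, -0.7, 0], "spin": 0, "hand": 0},
    {"slide": [0, -0.3, 0.1], "spin": 0, "hand": 0},
    {"slide": [0, 0, 0], "spin": 0, "hand": 0},
    {"slide": [0, 0, 0], "spin": 0, "hand": 0},
    {"slide": [0, 0, 0], "spin": 0, "hand": 0},
  ],
)

```text
clock: 19.33
tool_pos: [0.5299, -0.2449, 0.0763]
orientation: [[0.0, -0.065, 0.998], [0.001, 0.998, 0.065], [-1.0, 0.001, 0.0]]
wrist_force: [-0.0, -0.6, -0.9]
opening: 0.0004
```

```bash
python3 look.py 10
```

```text
19.3333 [ 0.5299 -0.2449  0.0763] case x,y mm -5.824339026873387 -82.17169557952809 yaw z 3.741158253206307 tilt [-1.      0.0008  0.0004] [-0.0034 -0.5992 -0.9295] 0.0003825431553200995 [ 0.6908  0.603  -0.4119  1.8535  0.3369  0.7539  0.1607]
[(np.float64(18.9), np.float64(-80.5), np.int32(95)), (np.float64(30.7), np.float64(88.3), np.int32(83))]
```

View pics/l10.png

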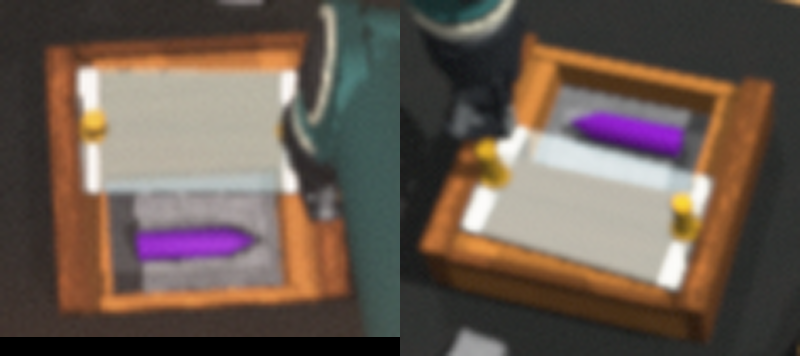

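Call:
arm_command(
  increments=[
    {"slide": [0, 0, 0.15], "spin": 0, "hand": 0},
    {"slide": [0, 0, 0.15], "spin": 0, "hand": 0},
    {"slide": [0, 0, 0.15], "spin": 0, "hand": 0},
    {"slide": [0, 0, 0.15], "spin": 0, "hand": 0},
    {"slide": [0, 0, 0.15], "spin": 0, "hand": 0},
    {"slide": [0, 0, 0.15], "spin": 0, "hand": 0},
    {"slide": [0, 0, 0.15], "spin": 0, "hand": 0},
    {"slide": [0, 0, 0], "spin": 0, "hand": 0},
    {"slide": [0, 0, -0.8], "spin": 0, "hand": 0},
    {"slide": [0, 0.8, 0], "spin": 0, "hand": 0},
  ],
)

```text
clock: 20.27
tool_pos: [0.5325, -0.2308, 0.0757]
orientation: [[-0.001, -0.057, 0.998], [-0.002, 0.998, 0.057], [-1.0, -0.002, -0.001]]
wrist_force: [-0.5, -1.3, -0.6]
opening: -0.0
```

Call:
arm_command(
  increments=[
    {"slide": [0, 1, 0], "spin": 0, "hand": 0},
    {"slide": [0, 1, 0], "spin": 0, "hand": 0},
    {"slide": [0, 1, 0], "spin": 0, "hand": 0},
    {"slide": [0, 1, 0], "spin": 0, "hand": 0},
    {"slide": [0, 1, 0], "spin": 0, "hand": 0},
    {"slide": [0, 0.7, 0], "spin": 0, "hand": 0},
    {"slide": [0, 0.3, 0.2], "spin": 0, "hand": 0},
    {"slide": [0, 0, 0], "spin": 0, "hand": 0},
    {"slide": [0, 0, 0], "spin": 0, "hand": 0},
    {"slide": [0, 0, 0], "spin": 0, "hand": 0},
  ],
)

```text
clock: 21.1
tool_pos: [0.5304, -0.0778, 0.0761]
orientation: [[0.0, -0.061, 0.998], [-0.001, 0.998, 0.061], [-1.0, -0.001, 0.0]]
wrist_force: [0.5, -0.1, -1.3]
opening: 0.0002
```

```bash
python3 look.py 11
```

```text
21.1 [ 0.5304 -0.0778  0.0761] case x,y mm 4.9027298810324735 84.54193957043782 yaw z 3.514865148243784 tilt [-1.     -0.0006  0.0004] [ 0.5271 -0.102  -1.3437] 0.00017669982676863424 [ 0.4244  0.5427 -0.4277  1.9692  0.3404  0.699  -0.1511]
[(np.float64(37.8), np.float64(-80.4), np.int32(86)), (np.float64(30.2), np.float64(88.1), np.int32(88))]
```

View pics/l11.png

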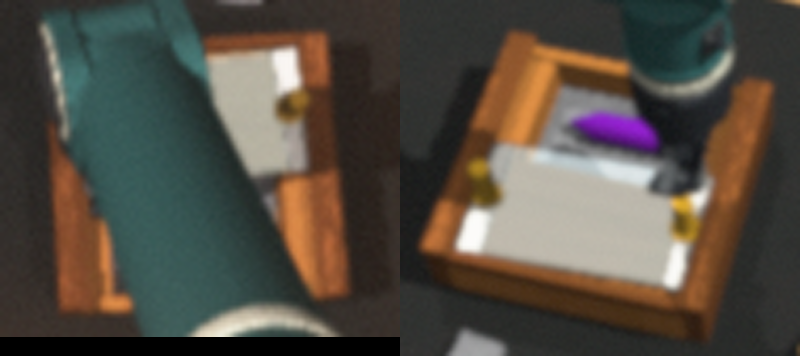

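Call:
arm_command(
  increments=[
    {"slide": [0, 0, 0.15], "spin": 0, "hand": 0},
    {"slide": [0, 0, 0.1], "spin": 0, "hand": 0},
    {"slide": [0, 0, 0.1], "spin": 0, "hand": 0},
    {"slide": [0, 0, 0.1], "spin": 0, "hand": 0},
    {"slide": [0, 0, 0.1], "spin": 0, "hand": 0},
    {"slide": [0, 0, 0.1], "spin": 0, "hand": 0},
    {"slide": [0, 0, 0.1], "spin": 0, "hand": 0},
    {"slide": [0, 0, 0], "spin": 0, "hand": 0},
    {"slide": [0, 0, -0.6], "spin": 0, "hand": 0},
    {"slide": [0, -0.8, 0], "spin": 0, "hand": 0},
  ],
)

```text
clock: 22.03
tool_pos: [0.5339, -0.0916, 0.0762]
orientation: [[-0.0, -0.07, 0.998], [0.003, 0.998, 0.07], [-1.0, 0.003, -0.0]]
wrist_force: [0.1, 0.4, -0.2]
opening: -0.0002
```

Call:
arm_command(
  increments=[
    {"slide": [0, -1, 0], "spin": 0, "hand": 0},
    {"slide": [0, -1, 0], "spin": 0, "hand": 0},
    {"slide": [0, -1, 0], "spin": 0, "hand": 0},
    {"slide": [0, -1, 0], "spin": 0, "hand": 0},
    {"slide": [0, -1, 0], "spin": 0, "hand": 0},
    {"slide": [0, -0.7, 0], "spin": 0, "hand": 0},
    {"slide": [0, -0.3, 0], "spin": 0, "hand": 0},
    {"slide": [0, 0, 0], "spin": 0, "hand": 0},
    {"slide": [0, 0, 0], "spin": 0, "hand": 0},
    {"slide": [0, 0, 0], "spin": 0, "hand": 0},
  ],
)

```text
clock: 22.87
tool_pos: [0.5449, -0.2437, 0.0763]
orientation: [[0.0, -0.065, 0.998], [0.001, 0.998, 0.065], [-1.0, 0.001, 0.0]]
wrist_force: [-0.4, 0.2, -0.1]
opening: -0.0001
```

```bash
python3 look.py 12
```

```text
22.8667 [ 0.5449 -0.2437  0.0763] case x,y mm 9.173534694076798 -81.87252651111955 yaw z 3.7481753590375373 tilt [-1.      0.0011  0.0004] [-0.3734  0.169  -0.1009] -0.00011279419132760188 [ 0.6743  0.6204 -0.4102  1.8207  0.3379  0.7699  0.1525]
[(np.float64(36.2), np.float64(-80.0), np.int32(95)), (np.float64(42.7), np.float64(88.4), np.int32(85))]
```

View pics/l12.png

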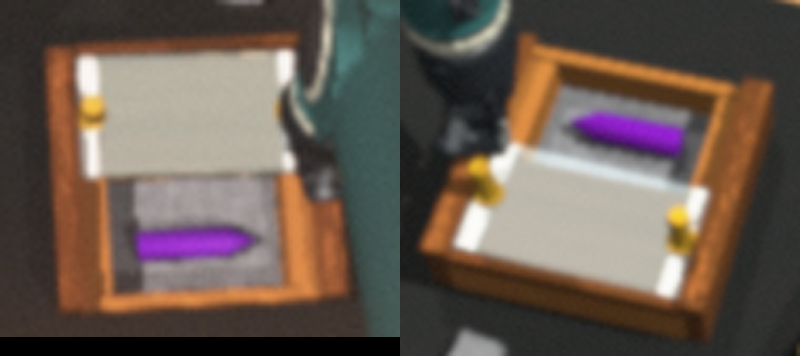

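Call:
arm_command(
  increments=[
    {"slide": [0, 0, 0.1], "spin": 0, "hand": 0},
    {"slide": [0, 0, 0.1], "spin": 0, "hand": 0},
    {"slide": [0, 0, 0.1], "spin": 0, "hand": 0},
    {"slide": [0, 0, 0.1], "spin": 0, "hand": 0},
    {"slide": [0, 0, 0.1], "spin": 0, "hand": 0},
    {"slide": [0, 0, 0.1], "spin": 0, "hand": 0},
    {"slide": [0, 0, 0.05], "spin": 0, "hand": 0},
    {"slide": [0, 0, 0.05], "spin": 0, "hand": 0},
    {"slide": [0, 0, 0], "spin": 0, "hand": 0},
    {"slide": [0, 0, 0], "spin": 0, "hand": 0},
  ],
)

```text
clock: 23.8
tool_pos: [0.5624, -0.2447, 0.0763]
orientation: [[0.001, -0.063, 0.998], [-0.0, 0.998, 0.063], [-1.0, -0.0, 0.001]]
wrist_force: [-1.3, -0.6, -0.3]
opening: -0.0001
```

```bash
python3 look.py 13
```

```text
23.8 [ 0.5624 -0.2447  0.0763] case x,y mm 26.60933537112891 -84.01238436978937 yaw z 3.6119953441058508 tilt [-1.     -0.0002  0.0011] [-1.302  -0.6252 -0.2997] -0.00011927543477059614 [ 0.6569  0.6414 -0.4059  1.78    0.3392  0.7885  0.1447]
[(np.float64(44.5), np.float64(-79.0), np.int32(102)), (np.float64(36.2), np.float64(88.6), np.int32(84))]
```

View pics/l13.png

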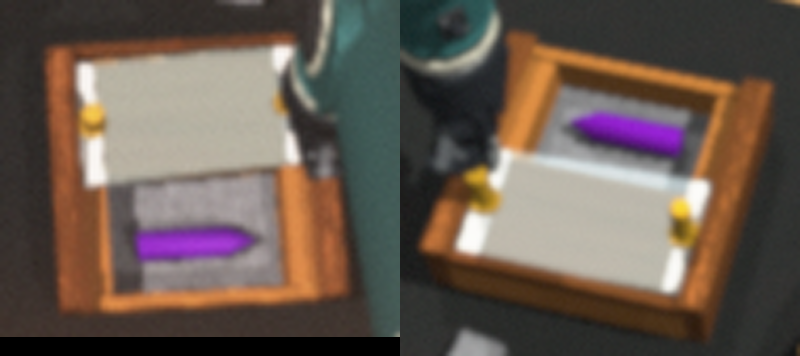

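Call:
arm_command(
  increments=[
    {"slide": [0, 0, -0.8], "spin": 0, "hand": 0},
    {"slide": [0, 0.8, 0], "spin": 0, "hand": 0},
    {"slide": [0, 1, 0], "spin": 0, "hand": 0},
    {"slide": [0, 1, 0], "spin": 0, "hand": 0},
    {"slide": [0, 1, 0], "spin": 0, "hand": 0},
    {"slide": [0, 1, 0], "spin": 0, "hand": 0},
    {"slide": [0, 1, 0], "spin": 0, "hand": 0},
    {"slide": [0, 0.9, 0], "spin": 0, "hand": 0},
    {"slide": [0, 0, 0.1], "spin": 0, "hand": 0},
    {"slide": [0, 0, 0.1], "spin": 0, "hand": 0},
  ],
)

```text
clock: 24.73
tool_pos: [0.537, -0.0765, 0.0766]
orientation: [[0.001, -0.067, 0.998], [0.001, 0.998, 0.067], [-1.0, 0.001, 0.001]]
wrist_force: [-0.9, 0.1, -0.2]
opening: -0.0002
```

```bash
python3 st.py
```

```text
24.7333 [ 0.537  -0.0765  0.0766] case x,y mm 11.55476829135101 85.46270701747325 yaw z 3.816980467459695 tilt [-1.      0.0006  0.0013] [-0.9442  0.1087 -0.2321] -0.00021288961390372534 [ 0.4208  0.5503 -0.4289  1.9543  0.3405  0.7062 -0.1473]
```

Push 10 mm gently.

Call:
arm_command(
  increments=[
    {"slide": [0, 0, 0.1], "spin": 0, "hand": 0},
    {"slide": [0, 0, 0.1], "spin": 0, "hand": 0},
    {"slide": [0, 0, 0.05], "spin": 0, "hand": 0},
    {"slide": [0, 0, 0.05], "spin": 0, "hand": 0},
    {"slide": [0, 0, 0.05], "spin": 0, "hand": 0},
    {"slide": [0, 0, 0.05], "spin": 0, "hand": 0},
    {"slide": [0, 0, 0], "spin": 0, "hand": 0},
    {"slide": [0, 0, 0], "spin": 0, "hand": 0},
    {"slide": [0, 0, -0.6], "spin": 0, "hand": 0},
    {"slide": [-1, 0, -0.5], "spin": 0, "hand": 0},
  ],
)

```text
clock: 25.57
tool_pos: [0.5162, -0.079, 0.098]
orientation: [[-0.006, -0.063, 0.998], [0.002, 0.998, 0.063], [-1.0, 0.002, -0.006]]
wrist_force: [-1.4, -0.2, 0.2]
opening: 0.0
```

Call:
arm_command(
  increments=[
    {"slide": [-1, 0, -0.5], "spin": 0, "hand": 85},
    {"slide": [-1, 0, -1], "spin": 0, "hand": 50},
    {"slide": [-1, 0, -1], "spin": 0, "hand": 50},
    {"slide": [-1, 1, 0], "spin": 0, "hand": 50},
    {"slide": [0, 1, 0], "spin": 0, "hand": 50},
    {"slide": [0, 1, 0], "spin": 0, "hand": 50},
    {"slide": [0, 1, 0], "spin": 0, "hand": 50},
    {"slide": [0, 1, 0], "spin": 0, "hand": 50},
    {"slide": [0, 0, 0], "spin": 0, "hand": 50},
    {"slide": [0, 0, 0], "spin": 0, "hand": 50},
  ],
)

```text
clock: 26.4
tool_pos: [0.449, 0.0428, 0.2016]
orientation: [[0.002, -0.067, 0.998], [0.0, 0.998, 0.067], [-1.0, 0.0, 0.002]]
wrist_force: [-0.3, -0.6, -1.1]
opening: 0.0501
```

```bash
python3 look.py 14
```

```text
26.4 [0.449  0.0428 0.2016] case x,y mm -69.01679313761827 209.87808611812312 yaw z 3.8234676150125995 tilt [-1.      0.0002  0.0016] [-0.3077 -0.6038 -1.111 ] 0.0500846802566579 [ 0.3843  0.2318 -0.6174  2.0686  0.1722  0.8885 -0.2626]
[(np.float64(39.9), np.float64(-79.2), np.int32(95)), (np.float64(39.5), np.float64(88.5), np.int32(85))]
```

View pics/l14.png

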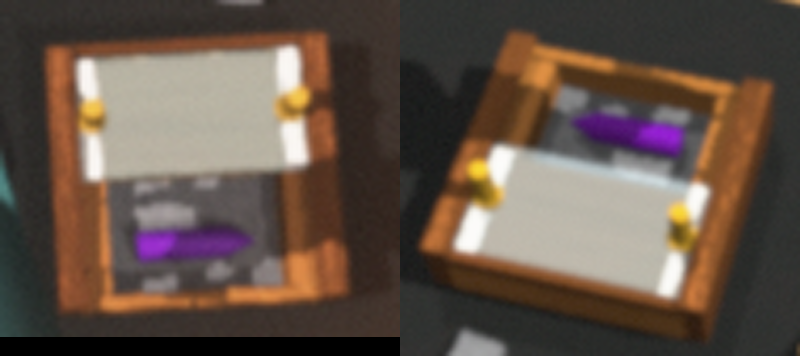

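```bash
python3 - <<'E'
from h import *
t=ld("top14");s=ld("scene14")
cv2.imwrite("pics/e1.png",cv2.resize(t["img"][152:226,318:396,::-1],(624,592),interpolation=cv2.INTER_CUBIC))
cv2.imwrite("pics/e2.png",cv2.resize(s["img"][155:253,212:328,::-1],(696,588),interpolation=cv2.INTER_CUBIC))
E
```

```text
(no output)
```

View pics/e1.png

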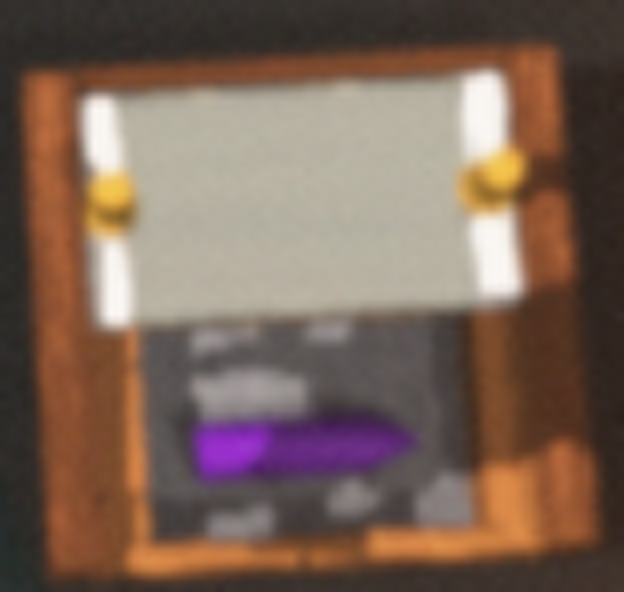

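View pics/e2.png

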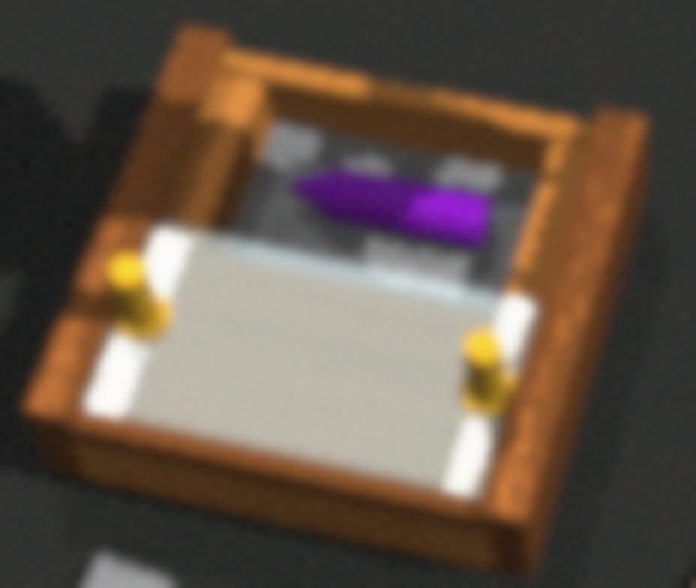

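```bash
python3 - <<'E'
from h import *
t=ld("top14");s=ld("scene14")
T=lambda p:(np.array(p)+.5)/8-.5+[318,152]
S=lambda p:(np.array(p)+.5)/6-.5+[212,155]
def yaw(a,b): d=b-a; return np.degrees(np.arctan2(d[0],-d[1]))  # a left, b right
def ang(a,b): d=b-a; return np.degrees(np.arctan2(d[1],d[0]))   # near->far
# top: left strip outer corners, right strip outer corners (z .055)
L=plane(t,T([[98,328],[80,95]]),.055);R=plane(t,T([[523,298],[505,70]]),.055)
K=plane(t,T([[112,190],[506,163]]),.1)
print("top shutter near,far,L,R,knob",yaw(L[0],R[0]),yaw(L[1],R[1]),ang(*L),ang(*R),yaw(*K),K[:,:2].mean(0))
C=plane(t,T([[52,580],[25,73],[602,540],[558,46]]),.062)
print("top case near far L R",yaw(C[0],C[2]),yaw(C[1],C[3]),ang(C[0],C[1]),ang(C[2],C[3]),C.mean(0))
L=plane(s,S([[538,298],[480,497]]),.055);R=plane(s,S([[152,226],[84,410]]),.055);K=plane(s,S([[482,345],[127,266]]),.1)
print("sc shutter near,far,L,R,knob",yaw(L[0],R[0]),yaw(L[1],R[1]),ang(*L),ang(*R),yaw(*K),K[:,:2].mean(0))
C=plane(s,S([[650,118],[535,523],[180,27],[25,410]]),.062)
print("sc case",yaw(C[0],C[2]),yaw(C[1],C[3]),ang(C[0],C[1]),ang(C[2],C[3]),C.mean(0))
for im,roi in((t,(slice(195,215),slice(335,375))),(s,(slice(175,205),slice(255,298)))):
    hsv=cv2.cvtColor(im["img"],cv2.COLOR_RGB2HSV)
    m=cv2.inRange(hsv,(128,90,30),(155,255,255));M=np.zeros_like(m);M[roi]=m[roi]
    c=cv2.findContours(M,0,1)[0];c=max(c,key=cv2.contourArea)
    w=plane(im,c.reshape(-1,2).astype(float),.030)[:,:2]*1000
    r=cv2.minAreaRect(w.astype(np.float32));print("amethyst",r, w.min(0),w.max(0))
E
```

```text
top shutter near,far,L,R,knob 4.740428858362661 4.114461678703076 4.615059698145388 3.4471641069399968 4.656279822881819 [ 0.57394088 -0.15970223]
top case near far L R 4.797846837577793 3.6411205094140215 3.4375134937134 3.822067287588837 [ 0.52408128 -0.16372495  0.062     ]
sc shutter near,far,L,R,knob 5.430158126968845 4.108292106373228 4.821935422215286 5.520273045917748 3.413263830730212 [ 0.57350734 -0.15710849]
sc case 4.293794132568691 4.0442846740935305 4.529880208663681 4.472691436876629 [ 0.52507771 -0.1587536   0.062     ]
amethyst ((465.7292175292969, -164.44244384765625), (25.24106216430664, 96.85923767089844), 0.6435058116912842) [ 452.60907959 -212.80842971] [ 478.73375635 -116.11718001]
amethyst ((470.5160827636719, -158.77224731445312), (33.516239166259766, 100.65518188476562), 4.464044570922852) [ 452.12821906 -208.99858135] [ 488.56548555 -107.96130634]
```

The shutter is now at its stop and square to within about 0.3°, which is inside the noise: the knobs give 39.9 and 39.5 mm. The crystal lies clear. Next I go over it.

Call:
arm_command(
  increments=[
    {"slide": [0, -1, 0.14], "spin": 0, "hand": 50},
    {"slide": [0, -1, 0], "spin": 0, "hand": 50},
    {"slide": [0, -1, 0], "spin": 0, "hand": 50},
    {"slide": [0, -1, 0], "spin": 0, "hand": 50},
    {"slide": [0, -1, 0], "spin": 0, "hand": 50},
    {"slide": [0, -1, 0], "spin": 0, "hand": 50},
    {"slide": [0.5, -1, 0], "spin": 0, "hand": 50},
    {"slide": [1, -0.8, 0], "spin": 0, "hand": 50},
    {"slide": [1, -0.26, 0], "spin": 0, "hand": 50},
    {"slide": [1, 0, 0], "spin": 0, "hand": 50},
  ],
)

```text
clock: 27.33
tool_pos: [0.4645, -0.164, 0.1127]
orientation: [[0.001, -0.056, 0.998], [-0.002, 0.998, 0.056], [-1.0, -0.002, 0.001]]
wrist_force: [-0.5, -0.4, -0.1]
opening: 0.0499
```

Call:
arm_command(
  increments=[
    {"slide": [0.8, 0, 0], "spin": 0, "hand": 50},
    {"slide": [0, 0, 0], "spin": 0, "hand": 50},
    {"slide": [0, 0, 0], "spin": 0, "hand": 50},
    {"slide": [0, 0, 0], "spin": 0, "hand": 50},
    {"slide": [0, 0, 0], "spin": 0, "hand": 50},
    {"slide": [0, 0, 0], "spin": 0, "hand": 50},
    {"slide": [0, 0, 0], "spin": 0, "hand": 50},
    {"slide": [0, 0, 0], "spin": 0, "hand": 50},
    {"slide": [0, 0, 0], "spin": 0, "hand": 50},
    {"slide": [0, 0, 0], "spin": 0, "hand": 50},
  ],
)

```text
clock: 28.17
tool_pos: [0.465, -0.1596, 0.094]
orientation: [[0.0, -0.063, 0.998], [-0.0, 0.998, 0.063], [-1.0, -0.0, 0.0]]
wrist_force: [-0.3, -0.0, -0.3]
opening: 0.05
```

```bash
python3 look.py 15
```

```text
28.1667 [ 0.465  -0.1596  0.094 ] case x,y mm -65.43043670701391 6.894541906444952 yaw z 3.6207076662608038 tilt [-1.     -0.0003  0.0004] [-0.3385 -0.0393 -0.2572] 0.049986898293243646 [ 0.6198  0.4508 -0.4296  2.0657  0.2923  0.682   0.0625]
[(np.float64(39.7), np.float64(-79.3), np.int32(97)), (np.float64(39.4), np.float64(89.3), np.int32(84))]
```

View pics/l15.png

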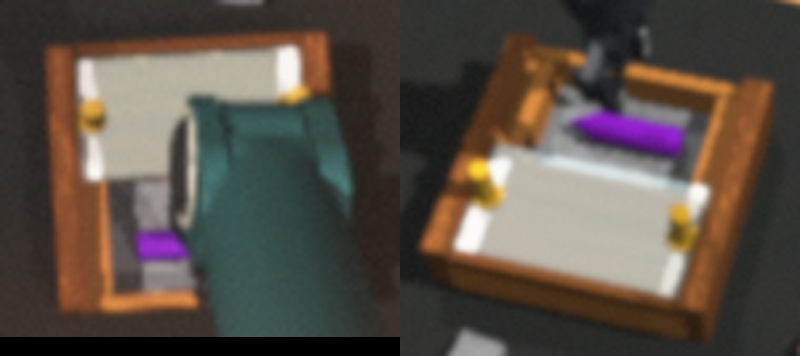

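```bash
python3 - <<'E'
from h import *
s=ld("scene15")
p=proj(s,[[.465,-.1596,.094],[.465-.025,-.161,.098],[.465+.025,-.158,.098],[.466,-.158,.023],[.466,-.158,.036]])
print((p-[210,150])*3.39)
cv2.imwrite("pics/f.png",cv2.resize(s["img"][145:205,240:320,::-1],(800,600),interpolation=cv2.INTER_CUBIC)); print((p-[240,145])*10)
E
```

```text
[[222.49347851  83.56422053]
 [231.05669339  56.98969223]
 [213.08699006 105.28676986]
 [231.30959895 130.58962825]
 [229.99663102 122.55676229]]
[[356.32294545 296.50212545]
 [381.58316634 218.11118652]
 [328.57519193 360.58044208]
 [382.32920043 435.22014234]
 [378.45613871 411.52437254]]
```

View pics/f.png

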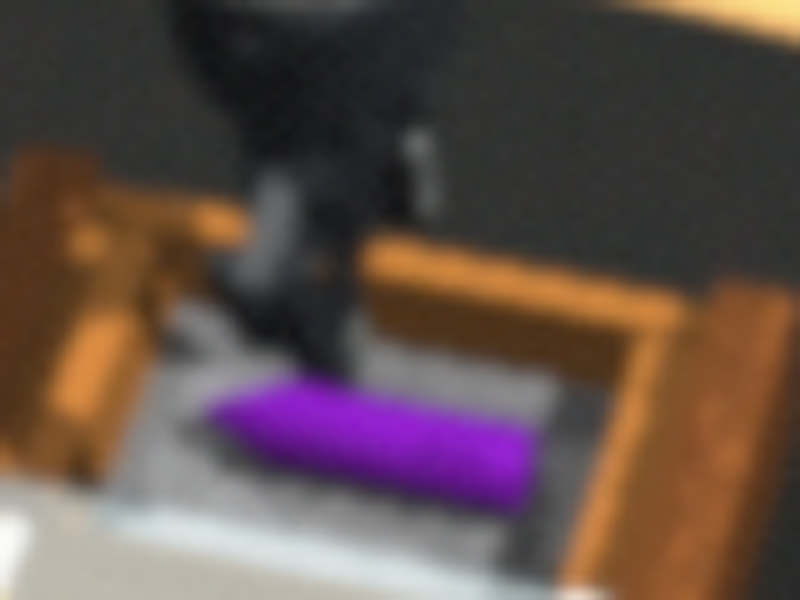

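Call:
arm_command(
  increments=[
    {"slide": [0.6, 0, 0.04], "spin": 0, "hand": 50},
    {"slide": [0.8, 0, 0], "spin": 0, "hand": 50},
    {"slide": [0.6, 0, 0], "spin": 0, "hand": 50},
    {"slide": [0.5, 0, 0], "spin": 0, "hand": 50},
    {"slide": [0.3, 0, 0], "spin": 0, "hand": 50},
    {"slide": [0.2, 0, 0], "spin": 0, "hand": 50},
    {"slide": [0.1, 0, 0], "spin": 0, "hand": 50},
    {"slide": [0, 0, 0], "spin": 0, "hand": 50},
    {"slide": [0, 0, 0], "spin": 0, "hand": 50},
    {"slide": [0, 0, 0], "spin": 0, "hand": 50},
  ],
)

```text
clock: 29.1
tool_pos: [0.4664, -0.1597, 0.0169]
orientation: [[0.001, -0.063, 0.998], [-0.0, 0.998, 0.063], [-1.0, -0.001, 0.001]]
wrist_force: [0.1, 0.3, -0.1]
opening: 0.0501
```

Call:
arm_command(
  increments=[
    {"slide": [0, 0, 0], "spin": 0, "hand": 36},
    {"slide": [0, 0, 0], "spin": 0, "hand": 32},
    {"slide": [0, 0, 0], "spin": 0, "hand": 28},
    {"slide": [0, 0, 0], "spin": 0, "hand": 24},
    {"slide": [0, 0, 0], "spin": 0, "hand": 20},
    {"slide": [0, 0, 0], "spin": 0, "hand": 15},
    {"slide": [0, 0, 0], "spin": 0, "hand": 10},
    {"slide": [0, 0, 0], "spin": 0, "hand": 10},
    {"slide": [0, 0, 0], "spin": 0, "hand": 10},
    {"slide": [0, 0, 0], "spin": 0, "hand": 10},
  ],
)

```text
clock: 29.93
tool_pos: [0.4665, -0.1597, 0.017]
orientation: [[0.001, -0.063, 0.998], [-0.001, 0.998, 0.063], [-1.0, -0.001, 0.001]]
wrist_force: [0.3, 0.9, 5.7]
opening: 0.0247
```

```bash
python3 look.py 16
```

```text
29.9333 [ 0.4665 -0.1597  0.017 ] case x,y mm -63.86545326121667 6.717568573253131 yaw z 3.6117348064905648 tilt [-1.     -0.0007  0.0013] [0.2966 0.866  5.7199] 0.024747828579797515 [ 0.5486  0.5866 -0.3486  2.0899  0.3876  0.5246 -0.0217]
[(np.float64(39.9), np.float64(-79.2), np.int32(95)), (np.float64(39.3), np.float64(89.2), np.int32(83))]
```

View pics/l16.png

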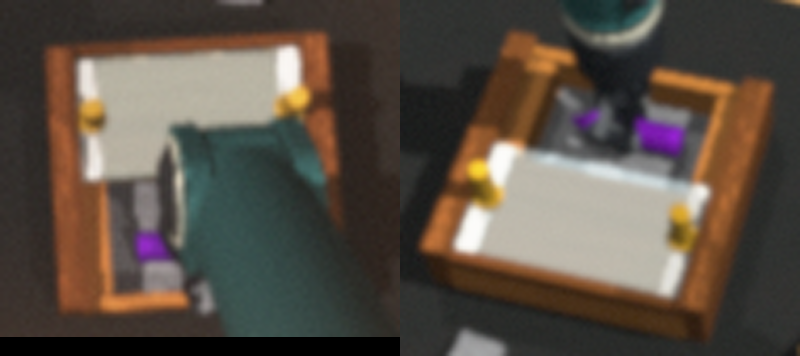

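Call:
arm_command(
  increments=[
    {"slide": [-0.1, 0, 0], "spin": 0, "hand": 10},
    {"slide": [-0.2, 0, 0], "spin": 0, "hand": 10},
    {"slide": [-0.3, 0, 0], "spin": 0, "hand": 10},
    {"slide": [-0.4, 0, 0], "spin": 0, "hand": 10},
    {"slide": [-0.5, 0, 0], "spin": 0, "hand": 10},
    {"slide": [-0.6, 0, 0], "spin": 0, "hand": 10},
    {"slide": [-0.6, 0, 0], "spin": 0, "hand": 10},
    {"slide": [-0.6, 0, 0], "spin": 0, "hand": 10},
    {"slide": [-0.4, 0, 0], "spin": 0, "hand": 10},
    {"slide": [-0.2, 0, 0], "spin": 0, "hand": 10},
  ],
)

```text
clock: 30.87
tool_pos: [0.4666, -0.1598, 0.1157]
orientation: [[0.002, -0.063, 0.998], [-0.001, 0.998, 0.063], [-1.0, -0.001, 0.002]]
wrist_force: [-0.1, -0.1, -2.5]
opening: 0.0242
```

```bash
python3 look.py 17; python3 - <<'E'
from h import *
s=ld("scene17")
cv2.imwrite("pics/g.png",cv2.resize(s["img"][130:205,230:330,::-1],(800,600),interpolation=cv2.INTER_CUBIC))
E
```

```text
30.8667 [ 0.4666 -0.1598  0.1157] case x,y mm -63.84289071278647 6.62466732483598 yaw z 3.614680844824522 tilt [-1.     -0.0013  0.0024] [-0.1267 -0.1425 -2.5077] 0.024247964826605285 [ 0.6378  0.4168 -0.45    2.0513  0.2692  0.7264  0.082 ]
[(np.float64(39.9), np.float64(-79.2), np.int32(95)), (np.float64(39.6), np.float64(89.2), np.int32(82))]
```

View pics/g.png

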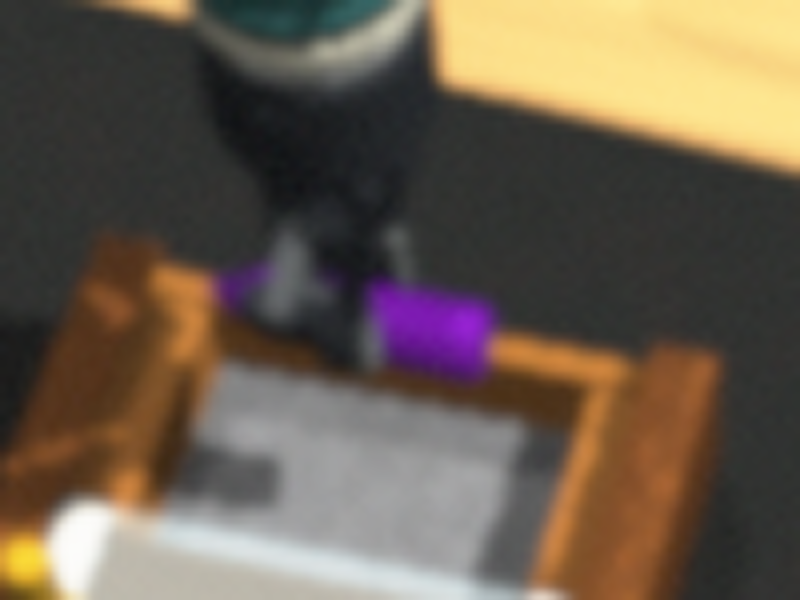

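The crystal is off the floor: it spans (220,290) to (490,340) in the crop, level between the pads. I carry it over the tray.

Call:
arm_command(
  increments=[
    {"slide": [-0.4, 0.2, 0], "spin": 0, "hand": 10},
    {"slide": [-0.6, 0.4, 0], "spin": 0, "hand": 10},
    {"slide": [-0.4, 0.6, 0.2], "spin": 0, "hand": 10},
    {"slide": [0, 0.8, 0.3], "spin": 0, "hand": 10},
    {"slide": [0, 0.8, 0.3], "spin": 0, "hand": 10},
    {"slide": [0, 0.8, 0.3], "spin": 0, "hand": 10},
    {"slide": [0, 0.8, 0.3], "spin": 0, "hand": 10},
    {"slide": [0, 0.8, 0.3], "spin": 0, "hand": 10},
    {"slide": [0, 0.8, 0.3], "spin": 0, "hand": 10},
    {"slide": [0, 0.8, 0.3], "spin": 0, "hand": 10},
  ],
)

```text
clock: 31.8
tool_pos: [0.5125, 0.0162, 0.1488]
orientation: [[-0.001, -0.064, 0.998], [0.0, 0.998, 0.064], [-1.0, 0.0, -0.001]]
wrist_force: [1.2, 0.0, -2.3]
opening: 0.0243
```

Call:
arm_command(
  increments=[
    {"slide": [0, 0.8, 0.3], "spin": 0, "hand": 10},
    {"slide": [0, 0.8, 0.3], "spin": 0, "hand": 10},
    {"slide": [0, 0.8, 0.3], "spin": 0, "hand": 10},
    {"slide": [0, 0.8, 0.3], "spin": 0, "hand": 10},
    {"slide": [0, 0.8, 0.3], "spin": 0, "hand": 10},
    {"slide": [0, 0.7, 0.2], "spin": 0, "hand": 10},
    {"slide": [0, 0.5, 0], "spin": 0, "hand": 10},
    {"slide": [0, 0.3, 0], "spin": 0.3, "hand": 10},
    {"slide": [0, 0, 0], "spin": 0.6, "hand": 10},
    {"slide": [0, 0, 0], "spin": 0.7, "hand": 10},
  ],
)

```text
clock: 32.63
tool_pos: [0.5452, 0.1553, 0.1485]
orientation: [[-0.001, 0.077, 0.997], [0.0, 0.997, -0.077], [-1.0, 0.0, -0.001]]
wrist_force: [0.6, -0.4, -1.9]
opening: 0.0246
```

Call:
arm_command(
  increments=[
    {"slide": [0, 0, 0], "spin": 0.7, "hand": 10},
    {"slide": [0, 0, 0], "spin": 0.7, "hand": 10},
    {"slide": [0, 0, 0], "spin": 0.7, "hand": 10},
    {"slide": [0, 0, 0], "spin": 0.7, "hand": 10},
    {"slide": [0, 0, 0], "spin": 0.5, "hand": 10},
    {"slide": [0, 0, 0], "spin": 0.2, "hand": 10},
    {"slide": [0, 0, 0], "spin": 0, "hand": 10},
    {"slide": [0, 0, 0], "spin": 0, "hand": 10},
    {"slide": [0, 0, 0], "spin": 0, "hand": 10},
    {"slide": [0, 0, 0], "spin": 0, "hand": 10},
  ],
)

```text
clock: 33.47
tool_pos: [0.5461, 0.1537, 0.1487]
orientation: [[-0.0, 0.372, 0.928], [0.0, 0.928, -0.372], [-1.0, -0.0, -0.0]]
wrist_force: [1.4, 0.2, -1.9]
opening: 0.0248
```

```bash
python3 st.py; python3 - <<'E'
from workcell import robot
from h import *
t=robot.snapshot("top");s=robot.snapshot("scene")
pickle.dump(t,open("top18.pkl","wb"));pickle.dump(s,open("scene18.pkl","wb"))
cv2.imwrite("pics/t18.png",np.hstack([cv2.resize(t["img"][140:215,235:335,::-1],(400,300),interpolation=2),cv2.resize(s["img"][180:300,310:430,::-1],(400,300+100),interpolation=2)[:300]]))
t0=ld("top0");hsv=cv2.cvtColor(t0["img"],cv2.COLOR_RGB2HSV)
for n,r in(("top0",(slice(150,210),slice(240,305))),("scene0",(slice(210,285),slice(325,410)))):
    im=ld(n);m=cv2.inRange(cv2.cvtColor(im["img"],cv2.COLOR_RGB2HSV),(105,100,40),(125,255,255));M=np.zeros_like(m);M[r]=m[r]
    c=max(cv2.findContours(M,0,1)[0],key=cv2.contourArea);w=plane(im,c.reshape(-1,2).astype(float),.008)[:,:2]*1000
    print(n,cv2.minAreaRect(w.astype(np.float32)))
E
```

```text
33.4667 [0.5461 0.1537 0.1487] case x,y mm 34.72538675326694 314.69968422298643 yaw z -21.853001194891288 tilt [-1.     -0.0001 -0.0002] [ 1.4221  0.1904 -1.8881] 0.02480564609186374 [-0.0037  0.4725 -0.4197  1.8561  0.2462  0.8641 -0.9251]
top0 ((548.4140014648438, 148.32003784179688), (123.93026733398438, 83.6889419555664), 67.97248077392578)
scene0 ((543.4005737304688, 150.70071411132812), (124.28829956054688, 81.43626403808594), 67.98448181152344)
```

View pics/t18.png

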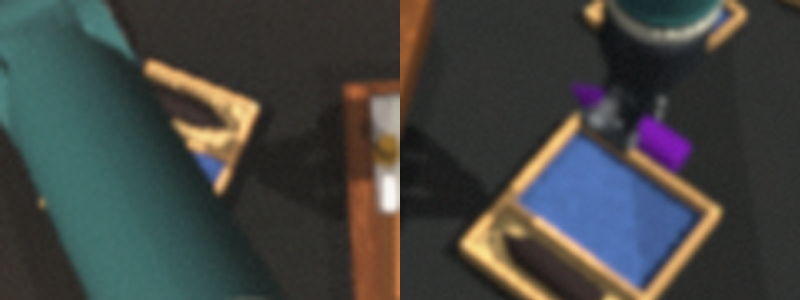

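Call:
arm_command(
  increments=[
    {"slide": [0.3, -0.1, 0], "spin": 0, "hand": 10},
    {"slide": [0.6, 0, 0], "spin": 0, "hand": 10},
    {"slide": [0.8, 0, 0], "spin": 0, "hand": 10},
    {"slide": [0.8, 0, 0], "spin": 0, "hand": 10},
    {"slide": [0.8, 0, 0], "spin": 0, "hand": 10},
    {"slide": [0.7, 0, 0], "spin": 0, "hand": 10},
    {"slide": [0.5, 0, 0], "spin": 0, "hand": 10},
    {"slide": [0.3, 0, 0], "spin": 0, "hand": 10},
    {"slide": [0.2, 0, 0], "spin": 0, "hand": 10},
    {"slide": [0.1, 0, 0], "spin": 0, "hand": 10},
  ],
)

```text
clock: 34.4
tool_pos: [0.5454, 0.1514, 0.0208]
orientation: [[-0.0, 0.373, 0.928], [0.0, 0.928, -0.373], [-1.0, -0.0, -0.0]]
wrist_force: [0.2, -0.1, -1.9]
opening: 0.0248
```

Call:
arm_command(
  increments=[
    {"slide": [0.1, 0, 0], "spin": 0, "hand": 10},
    {"slide": [0.05, 0, 0], "spin": 0, "hand": 10},
    {"slide": [0.05, 0, 0], "spin": 0, "hand": 10},
    {"slide": [0.02, 0, 0], "spin": 0, "hand": 10},
    {"slide": [0, 0, 0], "spin": 0, "hand": 10},
    {"slide": [0, 0, 0], "spin": 0, "hand": 10},
    {"slide": [0, 0, 0], "spin": 0, "hand": 10},
    {"slide": [0, 0, 0], "spin": 0, "hand": 10},
    {"slide": [0, 0, 0], "spin": 0, "hand": 10},
    {"slide": [0, 0, 0], "spin": 0, "hand": 10},
  ],
)

```text
clock: 35.23
tool_pos: [0.5453, 0.1513, 0.0158]
orientation: [[0.0, 0.373, 0.928], [-0.0, 0.928, -0.373], [-1.0, -0.0, 0.0]]
wrist_force: [0.5, 0.5, -2.7]
opening: 0.0247
```

```bash
python3 st.py; python3 - <<'E'
from workcell import robot
from h import *
s=robot.snapshot("scene")
cv2.imwrite("pics/t19.png",cv2.resize(s["img"][190:290,310:430,::-1],(720,600),interpolation=2))
E
```

```text
35.2333 [0.5453 0.1513 0.0158] case x,y mm 33.77708407884633 312.35084204640435 yaw z -21.889115548564423 tilt [-1. -0.  0.] [ 0.5162  0.4655 -2.6521] 0.02466837639012318 [-0.0713  0.6666 -0.3328  1.9155  0.3566  0.617  -1.0136]
```

View pics/t19.png

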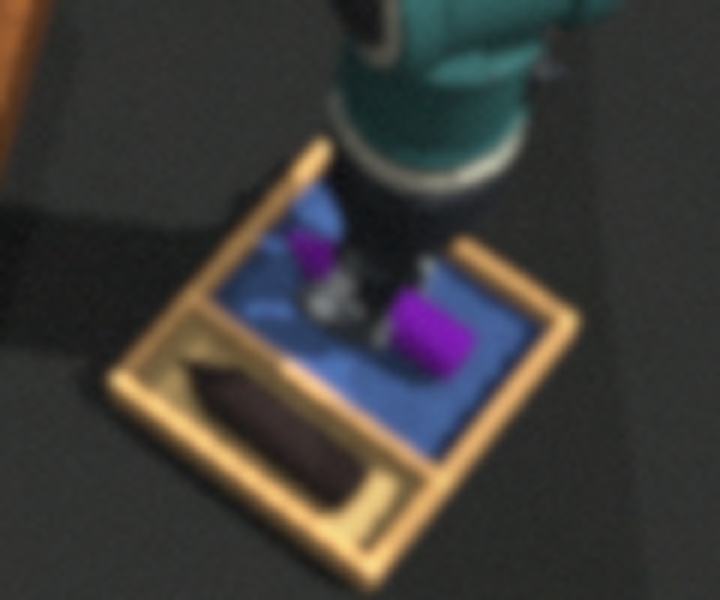

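Call:
arm_command(
  increments=[
    {"slide": [0.03, 0, 0], "spin": 0, "hand": 10},
    {"slide": [0.03, 0, 0], "spin": 0, "hand": 10},
    {"slide": [0.03, 0, 0], "spin": 0, "hand": 10},
    {"slide": [0.02, 0, 0], "spin": 0, "hand": 10},
    {"slide": [0, 0, 0], "spin": 0, "hand": 10},
    {"slide": [0, 0, 0], "spin": 0, "hand": 10},
    {"slide": [0, 0, 0], "spin": 0, "hand": 10},
    {"slide": [0, 0, 0], "spin": 0, "hand": 10},
    {"slide": [0, 0, 0], "spin": 0, "hand": 10},
    {"slide": [0, 0, 0], "spin": 0, "hand": 10},
  ],
)

```text
clock: 36.12
tool_pos: [0.5453, 0.1513, 0.013]
orientation: [[-0.0, 0.373, 0.928], [-0.0, 0.928, -0.373], [-1.0, -0.0, -0.0]]
wrist_force: [-0.3, -0.8, 0.1]
opening: 0.0245
```

Call:
arm_command(
  increments=[
    {"slide": [0.02, 0, 0], "spin": 0, "hand": 10},
    {"slide": [0, 0, 0], "spin": 0, "hand": 10},
    {"slide": [0, 0, 0], "spin": 0, "hand": 10},
    {"slide": [0, 0, 0], "spin": 0, "hand": 10},
    {"slide": [0, 0, 0], "spin": 0, "hand": 10},
    {"slide": [0, 0, 0], "spin": 0, "hand": 10},
    {"slide": [0, 0, 0], "spin": 0, "hand": 10},
    {"slide": [0, 0, 0], "spin": 0, "hand": 10},
    {"slide": [0, 0, 0], "spin": 0, "hand": 10},
    {"slide": [0, 0, 0], "spin": 0, "hand": 10},
  ],
)

```text
clock: 36.95
tool_pos: [0.5453, 0.1513, 0.013]
orientation: [[-0.0, 0.373, 0.928], [-0.0, 0.928, -0.373], [-1.0, -0.0, 0.0]]
wrist_force: [-2.1, -1.2, 5.4]
opening: 0.0244
```

It is resting on the floor (+5 N). I open gently to 50 mm and rise.

Call:
arm_command(
  increments=[
    {"slide": [0, 0, 0], "spin": 0, "hand": 28},
    {"slide": [0, 0, 0], "spin": 0, "hand": 32},
    {"slide": [0, 0, 0], "spin": 0, "hand": 36},
    {"slide": [0, 0, 0], "spin": 0, "hand": 42},
    {"slide": [0, 0, 0], "spin": 0, "hand": 48},
    {"slide": [0, 0, 0], "spin": 0, "hand": 50},
    {"slide": [0, 0, 0], "spin": 0, "hand": 50},
    {"slide": [-0.2, 0, 0], "spin": 0, "hand": 50},
    {"slide": [-0.4, 0, 0], "spin": 0, "hand": 50},
    {"slide": [-0.6, 0, 0], "spin": 0, "hand": 50},
  ],
)

```text
clock: 37.78
tool_pos: [0.5445, 0.1512, 0.0425]
orientation: [[-0.002, 0.372, 0.928], [-0.001, 0.928, -0.372], [-1.0, -0.001, -0.002]]
wrist_force: [0.6, 0.0, 0.4]
opening: 0.0502
```

Call:
arm_command(
  increments=[
    {"slide": [-0.8, 0, 0], "spin": 0, "hand": 50},
    {"slide": [-1, 0, 0], "spin": 0, "hand": 50},
    {"slide": [-1, 0, 0], "spin": 0, "hand": 50},
    {"slide": [-1, 0, 0], "spin": 0, "hand": 50},
    {"slide": [-1, 0, 0], "spin": 0, "hand": 50},
    {"slide": [-1, 0.8, 0], "spin": 0, "hand": 50},
    {"slide": [0, 1, 0], "spin": 0, "hand": 50},
    {"slide": [0, 1, 0], "spin": 0, "hand": 50},
    {"slide": [0, 1, 0], "spin": 0, "hand": 50},
    {"slide": [0, 1, 0], "spin": 0, "hand": 50},
  ],
)

```text
clock: 38.62
tool_pos: [0.5905, 0.2637, 0.189]
orientation: [[0.001, 0.373, 0.928], [0.0, 0.928, -0.373], [-1.0, 0.001, 0.001]]
wrist_force: [0.2, 0.8, 0.3]
opening: 0.0495
```

Call:
arm_command(
  increments=[
    {"slide": [0, 1, 0], "spin": 0, "hand": 50},
    {"slide": [0, 1, 0], "spin": 0, "hand": 50},
    {"slide": [0, 1, 0], "spin": 0, "hand": 50},
    {"slide": [0, 1, 0], "spin": 0, "hand": 50},
    {"slide": [0, 1, 0], "spin": 0, "hand": 50},
    {"slide": [0, 0, 0], "spin": 0, "hand": 50},
    {"slide": [0, 0, 0], "spin": 0, "hand": 50},
    {"slide": [0, 0, 0], "spin": 0, "hand": 50},
    {"slide": [0, 0, 0], "spin": 0, "hand": 50},
    {"slide": [0, 0, 0], "spin": 0, "hand": 50},
  ],
)

```text
clock: 39.45
tool_pos: [0.637, 0.3771, 0.188]
orientation: [[0.0, 0.374, 0.927], [-0.001, 0.927, -0.374], [-1.0, -0.001, 0.001]]
wrist_force: [0.6, 0.1, -0.0]
opening: 0.0502
```

```bash
python3 look.py 20; python3 - <<'E'
from h import *
s=ld("scene20");t=ld("top20")
cv2.imwrite("pics/t20.png",np.hstack([cv2.resize(t["img"][140:240,235:335,::-1],(400,400),interpolation=2),cv2.resize(s["img"][190:290,315:415,::-1],(400,400),interpolation=2)]))
cv2.imwrite("pics/full20.png",s["img"][:,:,::-1])
E
```

```text
39.45 [0.637  0.3771 0.188 ] case x,y mm 139.03217319649968 532.0748194815852 yaw z -21.971757344210562 tilt [-1.     -0.0006  0.0007] [ 0.6485  0.0918 -0.0299] 0.05015884330192248 [-0.3297  0.7042 -0.4091  1.3635  0.2893  1.1327 -1.1579]
[(np.float64(38.2), np.float64(-81.4), np.int32(97)), (np.float64(39.9), np.float64(88.6), np.int32(81))]
```

View pics/t20.png

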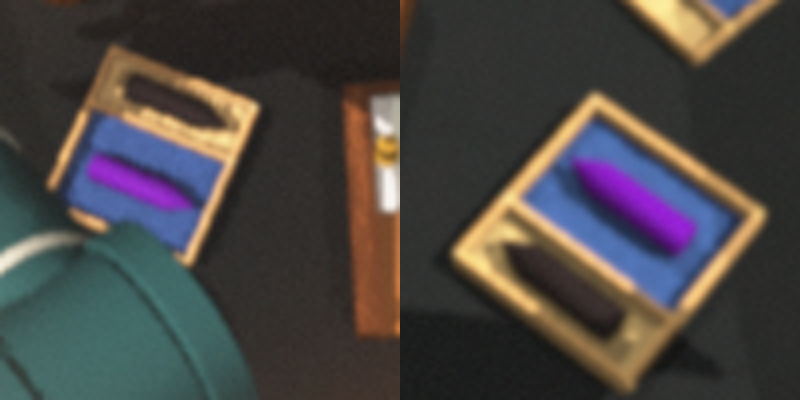

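View pics/full20.png

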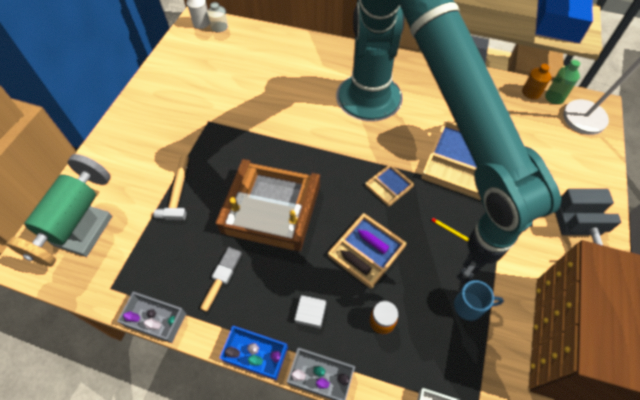

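View pics/l20.png

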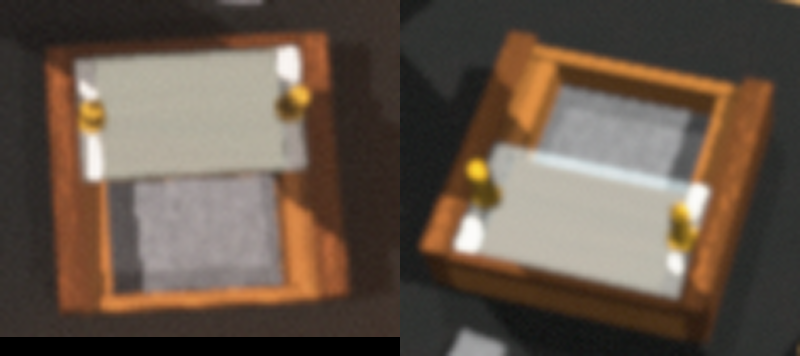

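```bash
python3 -c "
from workcell import robot
print(robot.sign_off())"
```

```text
the job is handed in; nothing more can be done
None
```

The shutter is open, and the purple crystal lies flat in the blue-lined compartment of the middle-sized tray. I handed the job in at about 39.5 s; sign-off gives no verdict.

- **Shutter:** I pushed the left and right knobs by turns, 8 to 23 mm at a time, with the fingers shut and never on the glass. The forces I read between pushes stayed under 6 N. It reached its stop: the last pushes only swung it about its centre, so I squared it there.
- **Crystal:** I gripped it across its flats, carried it over, and let go only when the wrist force showed it resting on the tray floor (+5 N). The last pictures show it lying flat near the middle of the compartment, with the gripper clear of everything.
- **Other things:** In the last scene picture nothing else appears moved. I judged that by eye, not by measurement.

**Checks that disagreed a little:**
- **Squareness:** The two knobs read level to within 0.5 mm just after the last push. The final picture, partly in shadow, gave 38.2 mm on the right and 39.9 mm on the left. Edge fits gave about 0.3° of skew, which is within the noise.
- **Travel:** The top camera put the shutter's centre at 43 mm along the case, as expected for fully open. The scene camera read about 3 mm less.
- **Camera positions:** The two cameras differed by up to 5 mm sideways (y) on the case and tray, so I averaged them.

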